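Load the label unwinder

ROBOT

A 7-joint arm with a two-finger parallel gripper is mounted at the origin on the work surface; the furniture and walls round the work are solid. World frame = base frame: x ahead of the robot, y to its left, z up, the work surface at z = 0. Lengths are in mm, angles in rad, forces in N, time in s.
With the tool pointing down it reaches from about 425 to 925 mm from the base axis. Payload 6.8 kg.
Tool frame: the origin (TCP) lies at the very end of the fingers, on their centre line; the grasp point (between the pads) lies 19 mm behind it; z points along the fingers, y is the direction in which the jaws open and shut (so a half turn about z gives the same grasp; the last joint's range is limited). The gripper opens to 88 mm and grips with 3 to 60 N. Pads are 20 mm wide; open, the fingers measure 115 mm over their backs; the gripper's body (75 mm by 178 mm) begins 61 mm behind the grasp point.
Start: joints at [1.126, 0.477, 0.022, 1.555, -0.011, 1.109, -0.083], TCP at [223.076, -637.091, 222.664] pointing down, gripper open.
Joint ranges: [-2.96, 2.96], [-0.34, 2.1], [-1.41, 1.46], [0.24, 2.44], [-1.37, 4.51], [0.17, 1.92], [-2.96, 2.96]. Speed limits (rad/s): [2.39, 2.39, 3.14, 3.14, 3.14, 3.14, 3.14].

INTERFACE

Orientations are given as a unit quaternion [x, y, z, w].
In Python, from bench import env, viewer gives the robot as it stands.
- The arm moves only by the tool play_rows, never from a script. Its argument "increments" is a list that holds one entry, the list of rows, each a list of 7 numbers: the shift along the tool's x, y, z in m, then the turn, a rotation vector about the tool's x, y, z in rad, then the opening, from 0 (shut) to 1 (fully open). In form: [[[dx, dy, dz, ax, ay, az, grip], ...]]. A call has 1 to 12 rows; each row shifts and turns the pose as measured when the row begins, along the tool's axes as they then stand; what a row does not reach is not made up. A row lasts 1/8 s, in which the tool goes at most 62.5 mm and 10.7 degrees, less where a joint would pass 70% of its speed; a pose out of reach is approached as far as the arm can. A call with a gripper value outside its range is refused whole. The fingers move at their own pace and stop on an object; the grip force is fixed at half the most. Time passes only in rows, so rows that do not move let the fingers close. It gives the time, the measured TCP pose, the force and the opening at its end, in the units of the state.
- env.get_state(): the state, without advancing time (a new reading comes with each control period).
- viewer.camera(name): name is "scene" or "top"; returns the picture (420x560x3 uint8, red, green, blue); there is no depth.
- viewer.calibration(name): a dict with "fx", "fy", "cx", "cy" (pixels), "extrinsics" (4x4, takes a point from camera to world coordinates). Camera axes: x right, y down, z forward; pixel columns grow to the right and rows downward; lengths in mm; the calibration is good to about 2 mm. A picture is of the moment at which its call begins. calibration takes no time and is no camera call.
- env.close_job(): hands the job in, once; it reports no verdict.
The state is a dict: "clock": time; "qpos": joint angles; "joint_velocities": joint speeds; "tau": joint torques, N m; "ee_pos": TCP position; "ee_rot": TCP orientation; "ft_force": force on the tool from outside, world axes, zero at the start; "ft_torque": the same for the moment, N m; "grip_width": opening from 0.0 (shut) to 1.0 (fully open).
Only numpy, scipy, OpenCV 4.12 (cv2) and the standard library are available. Lean on these libraries where they do the work, as an engineer would, in place of code of your own. Each camera call takes 0.05 s, during which the arm holds its last target.

TASK

Load the label unwinder on the bench: put the tall label roll with the narrow core over the spindle and flat on the platter, set the adapter disc on top of it with its hub up, lower the short roll with the wide core over that hub, and close the stack with the end cap, its plug down in the wide core. Build it in that order, with every part lying flat on the one below, and leave it standing.

Things in the scene. Friction and masses are not known exactly. Their poses are not given: they have to be found in the camera images.
- spindle (a point): The target: point on the spindle's axis at the top face of the black platter (86 mm across, 34 mm above the bench) of the fixed grey label unwinder; z up. Steel spindle 13 mm thick to 55 mm above the platter, then a blunt cone to 62 mm. Housing reaches 97 mm to local -x (robot side), 53 mm elsewhere; two guide rollers at x = -78, y = +-28 mm, tops 28 mm above the platter. Nothing on it turns.
- label_roll_mid (a point): First part: tall white label roll standing on end, 62 mm in diameter, 50 mm high, with a straight hole 22 mm in diameter (narrow brown core). The point is its centre, 25 mm above its underside; z is its axis. 0.07 to 0.14 kg. Grip it across the outside.
- adapter_mid (a point): Second part: grey adapter disc, 68 mm in diameter, 6 mm thick, lying disc down, hub up. Hub 34 mm in diameter, straight to 22 mm above the underside, then tapered to 27 mm across at its top, 28 mm above the underside. A 20 mm hole goes right through. Grip it by the hub. The point is on the axis, 14 mm above the underside; z is the axis. 0.06 kg.
- wide_core_roll_mid (a point): Third part: short white roll lying flat, 60 mm in diameter, 32 mm high, with a wide hole 42 mm in diameter (thin brown core). It goes over the adapter's hub and rests on the adapter's disc. The point is its centre, 16 mm above its underside; z is its axis. 0.06 to 0.11 kg. Grip it across the outside.
- end_cap_mid (a point): Last part: black end cap standing on its plug. Plug 34 mm in diameter, bevelled foot 28 mm, 9 mm high; then a flange 62 mm in diameter, 5 mm thick; then a ribbed grip 30 mm in diameter, 14 to 40 mm above the underside. The plug goes down into the wide core until the flange lies on the roll. The point is on the axis, 20 mm above the plug's underside; z is the axis. 0.07 kg.
There are look-alikes about, which are no part of the job. Leave any turquoise or yellow look-alike of the part that bears wide_core_roll_mid alone.

How it is judged:
By the outcome, as a careful person would: the job done as asked, in the order asked, and still so for the second after the job is handed in, with the robot touching nothing.
It also fails if it takes over 112 s, if anything falls off the work surface, if the arm or the gripper's body presses on something with over 40 N, if the wrist force passes 120 N, or if a joint passes its speed limit or range.

## Working session

There is one attempt and no reset: what is moved stays moved. The work goes in short steps, Python scripts to look and compute and a tool call to move; the robot and the scene stay as the last step left them, time stands still between calls to the robot, and variables do not carry over. Pictures are saved under pics/ and viewed, and the job is handed in when it is done.

Besides the shell and the picture viewer there is one more tool, called after "Emit:" by a JSON object that holds its "method" and its "body". play_rows: Moves the arm, as the interface text tells. Its arguments: {"type":"object","properties":{"increments":{"type":"array"}},"required":["increments"]}

```bash
ls; mkdir -p pics; python3 - <<'E'
from bench import env, viewer
import cv2,numpy as np
np.set_printoptions(precision=4,suppress=True)
for n in("scene","top"):
    im=viewer.camera(n); cv2.imwrite(f"pics/{n}0.png",im[:,:,::-1]); print(n,viewer.calibration(n))
print(env.get_state())
E
```

```text
pics
scene {'fx': 509.36236834437545, 'fy': 509.36236834437545, 'cx': 275.8019638462576, 'cy': 211.0417824171933, 'extrinsics': array([[  -0.8833,   -0.3393,    0.3234,   19.1624],
       [  -0.4686,    0.6227,   -0.6266,  921.412 ],
       [   0.0112,   -0.7051,   -0.7091, 1001.0751],
       [   0.    ,    0.    ,    0.    ,    1.    ]])}
top {'fx': 496.2278363593569, 'fy': 496.2278363593569, 'cx': 276.0061442980859, 'cy': 213.38649991997025, 'extrinsics': array([[   0.0274,   -0.9895,    0.1418,  227.7616],
       [  -0.9996,   -0.0281,   -0.0032,   86.1406],
       [   0.0071,   -0.1416,   -0.9899, 1386.3778],
       [   0.    ,    0.    ,    0.    ,    1.    ]])}
{'clock': 0.1, 'qpos': array([ 1.1259,  0.4777,  0.0223,  1.5563, -0.0115,  1.1093, -0.0831]), 'joint_velocities': array([-0.0013, -0.0002,  0.0003, -0.0015, -0.0007,  0.0004, -0.0007]), 'tau': array([  0.0048, -58.4088,   1.5402, -27.3311,  -0.0542,   0.0131,
         0.0001]), 'ee_pos': array([ 222.8806, -636.595 ,  221.8148]), 'ee_rot': array([ 0.9859,  0.1676, -0.0002, -0.0008]), 'ft_force': array([-0.4851,  0.2601, -0.6613]), 'ft_torque': array([-0.0262, -0.0498,  0.0297]), 'grip_width': 0.9995413507905032}
```

View pics/scene0.png

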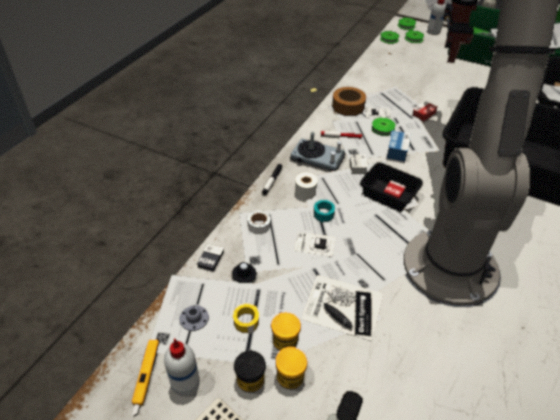

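View pics/top0.png

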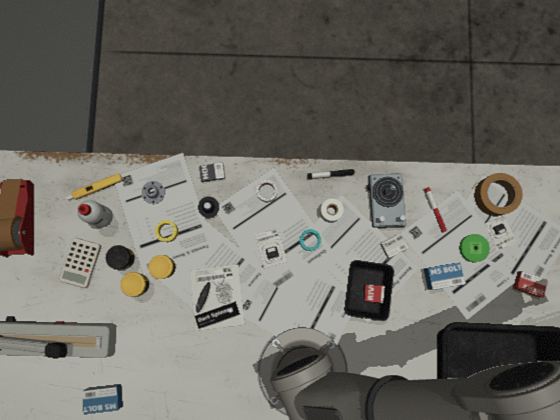

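The top view shows the unwinder at about (387,200), the tall roll at (332,209), the white wide-core roll at (266,191), the end cap at (208,207) and the adapter at (153,191). The look-alikes are turquoise at (311,239) and yellow at (166,231). I'll zoom in on each part.

```bash
python3 - <<'E'
import cv2,numpy as np
t=cv2.imread("pics/top0.png"); s=cv2.imread("pics/scene0.png")
def z(im,c,r=28,f=7): 
    x,y=c; return cv2.resize(im[y-r:y+r,x-r:x+r],None,fx=f*0.64,fy=f*0.64,interpolation=cv2.INTER_CUBIC)
tc=[(387,200),(332,209),(266,191),(208,207),(153,191)]
sc=[(318,152),(306,185),(259,222),(243,271),(193,317)]
A=np.hstack([z(t,c)[:, :] for c in tc]);B=np.hstack([z(s,c) for c in sc])
o=np.vstack([A,B]);o=cv2.resize(o,None,fx=800/o.shape[1],fy=800/o.shape[1]);cv2.imwrite("pics/z0.png",o);print(o.shape)
E
```

```text
(320, 800, 3)
```

View pics/z0.png

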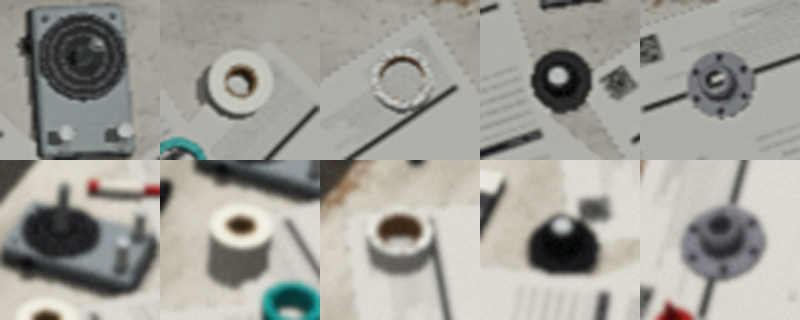

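```bash
python3 - <<'E'
import cv2,numpy as np
t=cv2.imread("pics/top0.png"); s=cv2.imread("pics/scene0.png")
tc=[(387,200),(332,209),(266,191),(208,207),(153,191)]
for (x,y) in tc:
    print("row");print([tuple(int(v) for v in p) for p in t[y,x-17:x+18]])
    print("col G",t[y-17:y+18,x,1].tolist())
E
```

```text
row
[(37, 41, 40), (50, 49, 44), (101, 102, 96), (140, 142, 134), (152, 153, 145), (115, 116, 109), (67, 66, 65), (80, 77, 76), (63, 62, 63), (53, 53, 51), (68, 65, 64), (75, 74, 73), (65, 65, 63), (55, 54, 55), (45, 46, 47), (47, 45, 47), (47, 47, 45), (47, 46, 44), (47, 46, 45), (47, 48, 48), (47, 45, 45), (44, 44, 45), (43, 44, 43), (53, 51, 51), (70, 69, 68), (76, 72, 72), (65, 63, 65), (47, 47, 47), (42, 41, 42), (56, 55, 54), (83, 81, 78), (124, 124, 118), (145, 145, 136), (138, 138, 132), (146, 151, 151)]
col G [57, 61, 46, 43, 45, 60, 67, 55, 54, 52, 55, 66, 47, 48, 44, 52, 73, 46, 51, 71, 41, 52, 71, 46, 97, 149, 146, 148, 145, 146, 145, 147, 145, 146, 144]
row
[(155, 164, 166), (133, 142, 143), (92, 98, 100), (84, 90, 90), (79, 85, 86), (104, 112, 112), (164, 175, 172), (188, 199, 196), (186, 196, 193), (187, 197, 195), (186, 196, 194), (152, 165, 168), (124, 139, 148), (167, 174, 174), (176, 181, 180), (175, 181, 180), (176, 182, 182), (177, 181, 182), (151, 155, 154), (80, 84, 84), (22, 29, 38), (28, 49, 65), (73, 95, 114), (157, 170, 171), (188, 198, 195), (186, 197, 194
[... 1875 characters left out ...]
172), (170, 176, 175), (170, 177, 176), (149, 153, 152), (125, 122, 120), (123, 120, 119), (126, 122, 121), (111, 107, 107), (113, 111, 109), (104, 101, 100), (47, 45, 43), (55, 55, 55), (124, 129, 128), (143, 150, 150), (106, 110, 109), (75, 78, 77), (100, 101, 99), (118, 116, 115), (97, 94, 92), (65, 64, 63), (70, 67, 65), (113, 110, 109), (129, 127, 126), (126, 123, 121), (128, 125, 124), (126, 122, 121), (111, 108, 108), (141, 147, 146), (170, 177, 176), (170, 176, 176), (169, 174, 174), (169, 175, 175), (169, 175, 175)]
col G [171, 166, 163, 165, 165, 169, 159, 119, 67, 77, 98, 104, 98, 118, 106, 174, 165, 78, 65, 123, 128, 86, 67, 49, 90, 114, 100, 46, 56, 102, 109, 175, 175, 174, 173]
```

```bash
cat > h.py <<'E'
import cv2,numpy as np
from scipy.optimize import least_squares
def rays(cal,uv):
    uv=np.atleast_2d(np.asarray(uv,float)); T=cal["extrinsics"]
    d=np.c_[(uv[:,0]-cal["cx"])/cal["fx"],(uv[:,1]-cal["cy"])/cal["fy"],np.ones(len(uv))]@T[:3,:3].T
    return T[:3,3],d
def plane(cal,uv,z):
    o,d=rays(cal,uv); return o+d*((z-o[2])/d[:,2])[:,None]
def proj(cal,P):
    T=cal["extrinsics"]; p=(np.atleast_2d(P)-T[:3,3])@T[:3,:3]
    return np.c_[cal["fx"]*p[:,0]/p[:,2]+cal["cx"],cal["fy"]*p[:,1]/p[:,2]+cal["cy"]]
def circ(P,R=None):
    f=lambda q:np.hypot(P[:,0]-q[0],P[:,1]-q[1])-(R if R else q[2])
    q0=list(P[:,:2].mean(0))+([] if R else [30.])
    r=least_squares(f,q0,loss="soft_l1",f_scale=1.); return r.x,np.sqrt(np.mean(f(r.x)**2))
def blob(im,c,r,fn,f=8):
    x,y=c; roi=cv2.resize(im[y-r:y+r,x-r:x+r],None,fx=f,fy=f,interpolation=cv2.INTER_CUBIC).astype(int)
    m=fn(roi).astype(np.uint8)*255
    cs,h=cv2.findContours(m,cv2.RETR_CCOMP,cv2.CHAIN_APPROX_NONE)
    out=[]
    for k,cn in enumerate(cs):
        a=cv2.contourArea(cn)
        if a>30*f*f: out.append((a/f/f,h[0][k][3]>=0,(cn[:,0,:]+.5)/f-.5+[x-r,y-r]))
    return m,sorted(out,key=lambda o:-o[0])
E
python3 - <<'E'
from h import *
from bench import viewer
t=cv2.imread("pics/top0.png"); cal=viewer.calibration("top")
G=lambda r:r[:,:,1]
jobs=[("platter",(387,195),24,lambda r:G(r)<100,34),("tall",(332,209),17,lambda r:G(r)>185,50),("wide",(266,191),17,lambda r:G(r)>180,32),("cap",(208,207),16,lambda r:G(r)<100,14),("adapter",(153,191),18,lambda r:G(r)<142,6),
("wideD",(266,191),17,lambda r:(r[:,:,2]-r[:,:,0]>5),32)]
ms=[]
for n,c,r,fn,z in jobs:
    m,o=blob(t,c,r,fn); ms.append(cv2.resize(m,(260,260)))
    for a,hole,cn in o[:4]:
        hull=cv2.convexHull(cn.astype(np.float32))[:,0]
        P=plane(cal,cn,z);H=plane(cal,hull,z)
        print(n,round(a),hole,"circ",circ(P),"hull",circ(H)[0])
cv2.imwrite("pics/m0.png",np.vstack([np.hstack(ms[:3]),np.hstack(ms[3:])]))
E
```

```text
platter 889 False circ (array([ 488.31569681, -217.74899575,   49.15630153]), np.float64(11.267897469542726)) hull [ 478.44725263 -203.12850028   65.16675218]
tall 358 False circ (array([435.77297117, -70.41808708,  29.28884766]), np.float64(0.29338987644266035)) hull [435.75522242 -70.48042655  29.58096542]
tall 137 True circ (array([435.59898852, -70.14455657,  18.11405409]), np.float64(0.38377071505434773)) hull [435.5530728  -70.11509431  18.4811995 ]
cap 360 False circ (array([437.47436817, 271.80845557,  30.05676649]), np.float64(1.113786323281841)) hull [436.9851791  271.78050893  31.00279351]
cap 35 True circ (array([442.23765155, 275.74499045,   9.42478781]), np.float64(0.40230169767392354)) hull [442.20475932 275.74599969   9.65626446]
adapter 466 False circ (array([476.1033586 , 430.56446648,  34.04185907]), np.float64(7.410959331140006)) hull [475.23664087 431.14957995  34.66554805]
wideD 135 False circ (array([518.85492915, 140.78363455,  20.69254024]), np.float64(6.7172305951072)) hull [520.20230662 136.35395478  28.01166621]
wideD 105 False circ (array([488.22130532, 110.38677664,  22.20767028]), np.float64(3.530385576364107)) hull [487.52536875 110.01636108  24.48286613]
wideD 56 False circ (array([522.95866423,  89.01253818,  12.62688187]), np.float64(6.087754268791343)) hull [525.22570646  87.32883759  23.99791627]
wideD 32 False circ (array([482.46915169, 152.39806022,   9.35666391]), np.float64(3.5662369729476238)) hull [484.16443278 152.63955055  13.66149765]
```

View pics/m0.png

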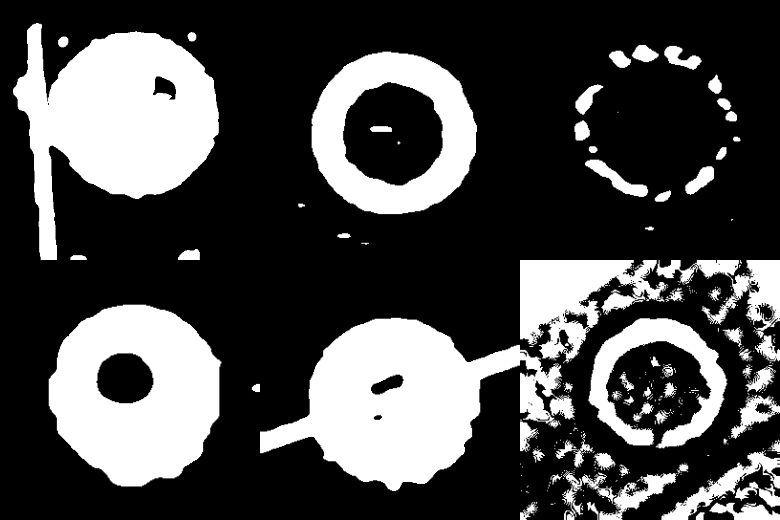

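```bash
python3 - <<'E'
from h import *
from bench import viewer
np.set_printoptions(precision=1,suppress=True)
t=cv2.imread("pics/top0.png"); s=cv2.imread("pics/scene0.png"); ct=viewer.calibration("top");cs=viewer.calibration("scene")
G=lambda r:r[:,:,1]
def op(k): 
    def f(m): return cv2.morphologyEx(m.astype(np.uint8),cv2.MORPH_OPEN,cv2.getStructuringElement(cv2.MORPH_ELLIPSE,(k,k)))>0
    return f
O=op(65)
est={"platter":(462,-219),"tall":(436,-70),"wide":(488,110),"cap":(437,272),"adapter":(476,431)}
hz={"platter":34,"tall":50,"wide":32,"cap":14,"adapter":6}
for n in est: print(n,"scene px expected",proj(cs,[[*est[n],hz[n]]])[0])
def run(n,im,cal,c,r,fn,z,R):
    m,o=blob(im,c,r,fn)
    for a,hole,cn in o[:3]:
        P=plane(cal,cn,z); print(n,round(a),hole,circ(P)[0],"rms %.2f"%circ(P)[1],"fixedR",circ(P,R)[0])
    return cv2.resize(m,(200,200))
ms=[run("platter T",t,ct,(387,195),24,lambda r:O(G(r)<100),34,43),
run("adapter T",t,ct,(153,191),18,lambda r:O(G(r)<142),6,34),
run("wide T",t,ct,(266,191),13,lambda r:op(9)((r[:,:,2]-r[:,:,0]>3)|(G(r)<100)),32,22.5),
run("tall S",s,cs,(306,180),17,lambda r:(G(r)>200),50,31),
run("wide S",s,cs,(259,222),18,lambda r:(r[:,:,2]-r[:,:,0]>25),32,21),
run("adapter S",s,cs,(193,317),22,lambda r:op(45)(G(r)<150),6,34),
run("cap S",s,cs,(243,271),18,lambda r:G(r)<80,14,31),
run("platter S",s,cs,(316,152),30,lambda r:op(45)(G(r)<75),34,43)]
cv2.imwrite("pics/m1.png",np.vstack([np.hstack(ms[:4]),np.hstack(ms[4:])]))
E
```

```text
platter scene px expected [319.5 152.1]
tall scene px expected [306.3 179.6]
wide scene px expected [258.9 218.2]
cap scene px expected [244.7 272.5]
adapter scene px expected [194.7 316.9]
platter T 685 False [ 490.4 -223.2   42.1] rms 7.21 fixedR [ 490.5 -223.4]
adapter T 418 False [476.3 430.7  32.9] rms 0.96 fixedR [476.3 430.5]
wide T 291 False [485.3 113.   36.7] rms 6.34 fixedR [483.  107.9]
wide T 238 False [487.5 109.9  24.4] rms 0.66 fixedR [487.4 110. ]
tall S 532 False [437.4 -71.3  49.7] rms 12.82 fixedR [432.  -74.1]
tall S 75 True [437.2 -70.3  16.9] rms 0.41 fixedR [459.1 -60.7]
wide S 105 False [490.1 107.9  19.7] rms 4.98 fixedR [489.9 108.6]
adapter S 572 False [476.7 433.9  33. ] rms 1.10 fixedR [476.8 434. ]
cap S 328 False [437.5 275.3  28.7] rms 4.58 fixedR [436.6 275.4]
platter S 360 False [ 492.2 -220.8   41.3] rms 1.74 fixedR [ 492.8 -219.8]
platter S 164 False [ 588.4 -289.2   36.5] rms 12.53 fixedR [ 573.8 -289.4]
platter S 54 False [ 496.5 -154.5   15.5] rms 1.39 fixedR [ 525.3 -128.2]
```

View pics/m1.png

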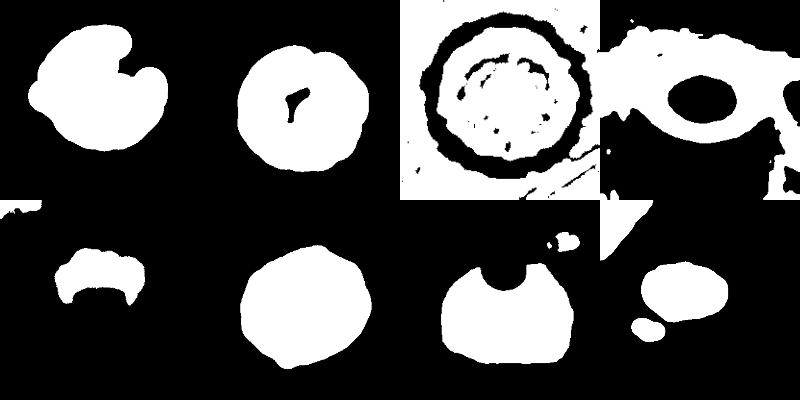

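```bash
python3 - <<'E'
from h import *
from bench import viewer
np.set_printoptions(precision=1,suppress=True)
t=cv2.imread("pics/top0.png"); s=cv2.imread("pics/scene0.png"); ct=viewer.calibration("top");cs=viewer.calibration("scene")
for nm,im,cal,c,r in (("T",t,ct,(387,195),24),("S",s,cs,(312,152),24)):
    m,o=blob(im,c,r,lambda q:q[:,:,1]<(100 if nm=="T" else 72))
    cn=max(o,key=lambda k:k[0])[2]; P=plane(cal,cn,34)
    for _ in range(6):
        q,e=circ(P,43); d=np.abs(np.hypot(*(P[:,:2]-q).T)-43); P2=P[d<max(2,np.median(d)*2.5)]; P=P2
    print(nm,q,e,len(P),len(cn), "freeR",circ(P)[0])
    print("px", proj(cal,[[*q,34],[*q,96],[*q,89]]))
a=cv2.resize(t[165:235,350:430],(400,350),interpolation=cv2.INTER_CUBIC);b=cv2.resize(s[115:185,280:360],(400,350),interpolation=cv2.INTER_CUBIC)
cv2.imwrite("pics/un.png",np.hstack([a,b]))
E
```

```text
T [ 491.6 -225.3] 0.665791056629483 634 1320 freeR [ 491.6 -225.4   42.9]
px [[387.3 191.5]
 [392.7 187.2]
 [392.  187.7]]
S [ 494.6 -219.3] 1.2303374577189425 359 567 freeR [ 493.8 -219.8   42.2]
px [[309.8 148.8]
 [311.  132.3]
 [310.9 134.2]]
```

View pics/un.png

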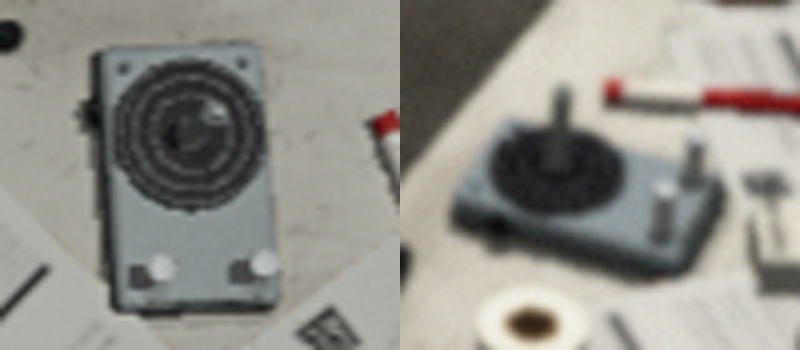

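The two views agree on the platter to within a few mm, at about (491,-223). I'll turn the tool square to world axes first, then head for the tall roll.

Emit:
{"method": "play_rows", "body": {"increments": [[[0,0,0,0,0,0.17,1],[0,0,0,0,0,0.167,1],[0.038,-0.048,0,0,0,0,1],[0.038,-0.048,0,0,0,0,1],[0.038,-0.048,0,0,0,0,1],[0.038,-0.048,0,0,0,0,1],[0.038,-0.048,0,0,0,0,1],[0.038,-0.048,0,0,0,0,1],[0,0,0,0,0,0,1]]]}}

```text
clock: 1.23
ee_pos: [458.3, -342.4, 217.7]
ee_rot: [1.0, -0.007, -0.002, -0.003]
ft_force: [-0.5, -1.0, 0.1]
grip_width: 0.999
```

```bash
cat > go.py <<'E'
import sys,numpy as np
from bench import env
from scipy.spatial.transform import Rotation as R
s=env.get_state(); r=R.from_quat(s["ee_rot"]); t=np.array([float(v) for v in sys.argv[1:4]])
rt=R.from_matrix(np.diag([1.,-1,-1]))
print("clock %.2f"%s["clock"],"pos",s["ee_pos"].round(1),"q",s["qpos"].round(2),"d_tool mm",r.inv().apply(t-s["ee_pos"]).round(1),"d_tool after squaring",(rt.inv().apply(t-s["ee_pos"])).round(1),"rot",(r.inv()*rt).as_rotvec().round(4),"F",s["ft_force"].round(1),"grip",round(s["grip_width"]*88,1))
E
python3 go.py 436.4 -70.3 200
```

```text
clock 1.23 pos [ 458.3 -342.4  217.7] q [ 0.56  0.32 -0.04  1.8   0.01  1.03 -1.06] d_tool mm [ -25.4 -271.7   19.6] d_tool after squaring [ -21.9 -272.1   17.7] rot [-0.0063  0.0049 -0.0132] F [-0.5 -1.   0.1] grip 87.9
```

Emit:
{"method": "play_rows", "body": {"increments": [[[0,0,0,-0.006,0.005,-0.013,1],[-0.004,-0.0545,0.0036,0,0,0,1],[-0.004,-0.0545,0.0036,0,0,0,1],[-0.004,-0.0545,0.0036,0,0,0,1],[-0.005,-0.0545,0.0036,0,0,0,1],[-0.005,-0.0545,0.0036,0,0,0,1],[0,0,0,0,0,0,1],[0,0,0,0,0,0,1]]]}}

```text
clock: 2.22
ee_pos: [432.4, -74.7, 197.7]
ee_rot: [1.0, -0.009, 0.0, 0.002]
ft_force: [-0.1, 0.4, 0.1]
grip_width: 1.002
```

```bash
python3 go.py 436.4 -70.3 100
```

```text
clock 2.23 pos [432.4 -74.7 197.7] q [ 0.22  0.13 -0.21  2.11  0.04  0.91 -1.6 ] d_tool mm [ 3.9 -5.  97.7] d_tool after squaring [ 4.  -4.4 97.7] rot [ 0.0049 -0.0007 -0.0171] F [-0.1  0.4  0.1] grip 88.2
```

Emit:
{"method": "play_rows", "body": {"increments": [[[0.004,-0.005,0.03,0.005,0,-0.017,1],[0,0,0.04,0,0,0,1],[0,0,0.025,0,0,0,1],[0,0,0,0,0,0,1]]]}}

```text
clock: 2.72
ee_pos: [438.1, -79.2, 101.1]
ee_rot: [1.0, -0.007, 0.002, 0.001]
ft_force: [0.3, -0.6, 0.2]
grip_width: 1.001
```

```bash
python3 go.py 436.4 -70.3 12; python3 - <<'E'
from bench import viewer
import cv2
a=viewer.camera("top");b=viewer.camera("scene")
import numpy as np
z=lambda im,x,y:cv2.resize(im[y-50:y+50,x-50:x+50,::-1],(400,400),interpolation=cv2.INTER_CUBIC)
cv2.imwrite("pics/g1.png",np.hstack([z(a,332,209),z(b,306,175)]))
E
```

```text
clock 2.73 pos [438.1 -79.2 101.1] q [ 0.21  0.28 -0.2   2.19  0.09  0.67 -1.64] d_tool mm [-2.2 -9.1 89.1] d_tool after squaring [-1.7 -8.9 89.1] rot [ 0.0027 -0.0041 -0.014 ] F [ 0.3 -0.6  0.2] grip 88.1
```

View pics/g1.png

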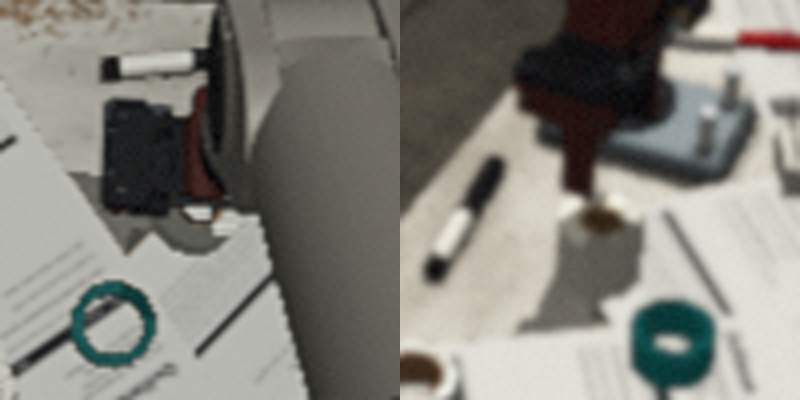

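Emit:
{"method": "play_rows", "body": {"increments": [[[-0.002,-0.009,0,0.003,-0.004,-0.014,1],[0,0,0,0,0,0,1]]]}}

```text
clock: 3.08
ee_pos: [439.2, -70.0, 104.8]
ee_rot: [1.0, 0.0, 0.004, 0.0]
ft_force: [-0.0, 0.4, 1.0]
grip_width: 1.001
```

```bash
python3 go.py 436.4 -70.3 12
```

```text
clock 3.08 pos [439.2 -70.  104.8] q [ 0.2   0.28 -0.21  2.19  0.09  0.68 -1.64] d_tool mm [-3.4  0.3 92.8] d_tool after squaring [-2.8  0.3 92.8] rot [ 0.0002 -0.0072  0.0002] F [-0.   0.4  1. ] grip 88.1
```

Now lowering with smaller rows, since the pose drifts on fast descents.

Emit:
{"method": "play_rows", "body": {"increments": [[[-0.003,0,0.02,0,-0.007,0,1],[0,0,0.02,0,0,0,1],[0,0,0,0,0,0,1]]]}}

```text
clock: 3.45
ee_pos: [438.5, -69.8, 66.5]
ee_rot: [1.0, 0.001, 0.003, 0.0]
ft_force: [0.8, -0.8, 0.4]
grip_width: 1.0
```

```bash
python3 go.py 436.4 -70.3 12
```

```text
clock 3.45 pos [438.5 -69.8  66.5] q [ 0.19  0.35 -0.2   2.21  0.12  0.58 -1.67] d_tool mm [-2.5  0.5 54.5] d_tool after squaring [-2.1  0.5 54.5] rot [ 0.0009 -0.0057  0.0013] F [ 0.8 -0.8  0.4] grip 88.0
```

Emit:
{"method": "play_rows", "body": {"increments": [[[-0.002,0,0.018,0,-0.006,0,1],[-0.001,0,0.018,0,0,0,1],[0,0,0.016,0,0,0,1],[0,0,0,0,0,0,1]]]}}

```text
clock: 3.95
ee_pos: [437.3, -69.8, 13.6]
ee_rot: [1.0, 0.001, 0.001, 0.001]
ft_force: [0.8, 0.1, 0.1]
grip_width: 1.003
```

```bash
python3 go.py 436.4 -70.3 12
```

```text
clock 3.95 pos [437.3 -69.8  13.6] q [ 0.16  0.45 -0.17  2.24  0.17  0.46 -1.71] d_tool mm [-0.9  0.5  1.6] d_tool after squaring [-0.9  0.5  1.6] rot [ 0.0013 -0.0029  0.0017] F [0.8 0.1 0.1] grip 88.2
```

Emit:
{"method": "play_rows", "body": {"increments": [[[-0.001,0,0.001,0,0,0,0],[0,0,0,0,0,0,0],[0,0,0,0,0,0,0],[0,0,0,0,0,0,0],[0,0,0,0,0,0,0],[0,0,0,0,0,0,0]]]}}

```text
clock: 4.7
ee_pos: [437.2, -70.0, 14.0]
ee_rot: [1.0, 0.001, 0.003, 0.001]
ft_force: [0.1, 0.3, -0.5]
grip_width: 0.704
```

```bash
python3 go.py 436.4 -70.3 12;  python3 - <<'E'
from bench import viewer
import cv2
a=viewer.camera("top");b=viewer.camera("scene");cv2.imwrite("pics/t2.png",a[:,:,::-1]);cv2.imwrite("pics/s2.png",b[:,:,::-1])
import numpy as np
z=lambda im,x,y:cv2.resize(im[y-40:y+40,x-40:x+40,::-1],(400,400),interpolation=cv2.INTER_CUBIC)
cv2.imwrite("pics/g2.png",np.hstack([z(a,332,209),z(b,306,175)]))
E
```

```text
clock 4.70 pos [437.2 -70.   14. ] q [ 0.16  0.45 -0.17  2.24  0.17  0.46 -1.71] d_tool mm [-0.8  0.3  2. ] d_tool after squaring [-0.8  0.3  2. ] rot [ 0.0016 -0.0055  0.0014] F [ 0.1  0.3 -0.5] grip 62.0
```

View pics/g2.png

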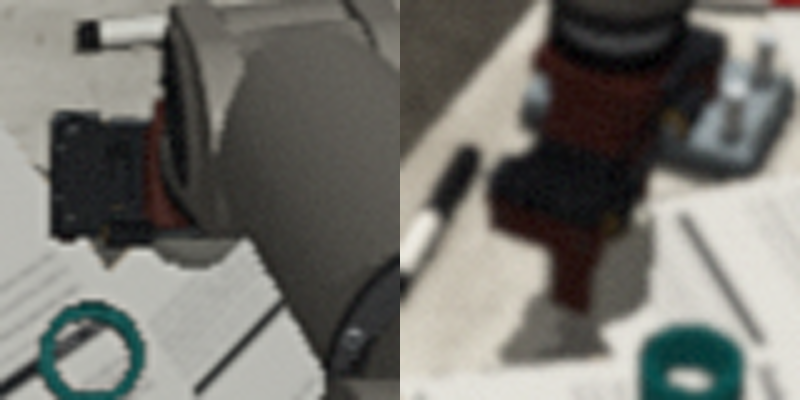

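Emit:
{"method": "play_rows", "body": {"increments": [[[0,0,-0.02,0,0,0,0],[0,0,-0.03,0,0,0,0],[0,0,-0.04,0,0,0,0],[0,0,-0.04,0,0,0,0],[0,0,-0.03,0,0,0,0],[0,0,0,0,0,0,0]]]}}

```text
clock: 5.55
ee_pos: [435.2, -69.6, 178.1]
ee_rot: [1.0, 0.001, 0.001, 0.001]
ft_force: [0.7, 0.6, -1.4]
grip_width: 0.707
```

```bash
python3 go.py 491.5 -223 165
```

```text
clock 5.55 pos [435.2 -69.6 178.1] q [ 0.23  0.16 -0.23  2.13  0.05  0.86 -1.6 ] d_tool mm [ 56.  153.5  13.4] d_tool after squaring [ 56.3 153.4  13.1] rot [ 0.0013 -0.0027  0.0018] F [ 0.7  0.6 -1.4] grip 62.2
```

Emit:
{"method": "play_rows", "body": {"increments": [[[0.011,0.03,0,0,0,0,0],[0.0115,0.031,0.003,0,0,0,0],[0.0115,0.031,0.003,0,0,0,0],[0.0115,0.031,0.003,0,0,0,0],[0.0115,0.031,0.003,0,0,0,0],[0,0,0,0,0,0,0],[0,0,0,0,0,0,0]]]}}

```text
clock: 6.42
ee_pos: [488.8, -225.2, 156.2]
ee_rot: [1.0, 0.003, -0.005, -0.001]
ft_force: [-0.2, 1.1, -0.4]
grip_width: 0.706
```

```bash
python3 go.py 491.5 -223 130; python3 - <<'E'
from bench import viewer
import cv2
a=viewer.camera("top");b=viewer.camera("scene");cv2.imwrite("pics/t3.png",a[:,:,::-1]);cv2.imwrite("pics/s3.png",b[:,:,::-1])
import numpy as np
z=lambda im,x,y:cv2.resize(im[y-40:y+40,x-40:x+40,::-1],(400,400),interpolation=cv2.INTER_CUBIC)
cv2.imwrite("pics/g3.png",np.hstack([z(a,387,195),z(b,312,125)]))
E
```

```text
clock 6.42 pos [ 488.8 -225.2  156.2] q [ 0.42  0.34 -0.12  1.93  0.05  0.88 -1.3 ] d_tool mm [ 3.  -2.1 26.1] d_tool after squaring [ 2.7 -2.2 26.2] rot [-0.0024  0.0107  0.0052] F [-0.2  1.1 -0.4] grip 62.1
```

View pics/g3.png

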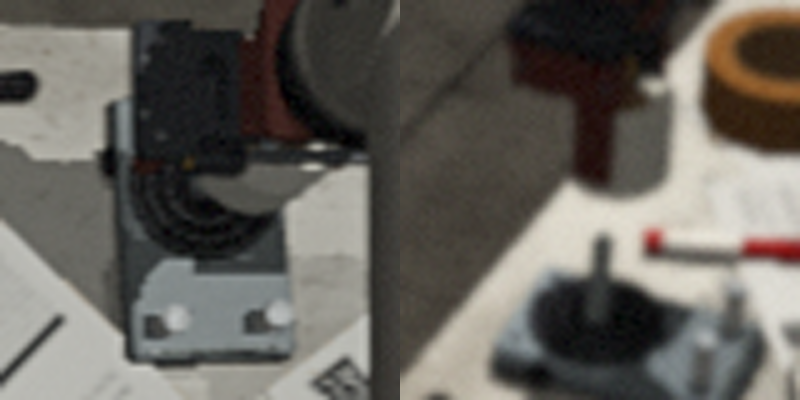

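```bash
python3 - <<'E'
from h import *
from bench import viewer
np.set_printoptions(precision=1,suppress=True)
cs=viewer.calibration("scene");ct=viewer.calibration("top")
th=np.linspace(0,2*np.pi,72)
def zz(cal,P,c): return (proj(cal,P)-np.array(c)+40)*5
bot=zz(cs,np.c_[488+31*np.cos(th),-225.2+31*np.sin(th),0*th+142.7],(312,125))
print("roll base cols",bot[:,0].min()+400,bot[:,0].max()+400,"bottom row",bot[:,1].max())
for p in((491.5,-223),(491.5,-225),(493.5,-220)): print(p,zz(cs,[[*p,34],[*p,96]],(312,125))+[400,0], zz(ct,[[*p,34],[*p,96]],(387,195)))
s=cv2.imread("pics/s3.png");
print("row r (roll)",[(x,int(s[120,x,1])) for x in range(305,372-25)])
print("spindle",[[int(v) for v in s[y,300:326,1]] for y in(134,137,140)])
print("roll row",[[int(v) for v in s[y,316:346,1]] for y in(108,112,116)])
print("col",[int(v) for v in s[112:130,324,1]],[int(v) for v in s[112:130,328,1]])
E
```

```text
roll base cols 561.1497786156306 668.0153438308278 bottom row 200.30852711809388
(491.5, -223) [[596.2 317.4]
 [602.5 234.6]] [[197.4 182.5]
 [224.  160.8]]
(491.5, -225) [[597.5 315.6]
 [603.9 232.9]] [[201.  182.6]
 [227.8 160.9]]
(493.5, -220) [[591.1 319.1]
 [597.3 236.3]] [[192.  178.8]
 [218.3 157. ]]
row r (roll) [(305, 87), (306, 80), (307, 60), (308, 41), (309, 33), (310, 26), (311, 22), (312, 19), (313, 35), (314, 61), (315, 74), (316, 82), (317, 85), (318, 85), (319, 90), (320, 85), (321, 86), (322, 86), (323, 86), (324, 107), (325, 155), (326, 189), (327, 209), (328, 212), (329, 212), (330, 211), (331, 208), (332, 199), (333, 194), (334, 198), (335, 200), (336, 205), (337, 208), (338, 211), (339, 209), (340, 212), (341, 212), (342, 215), (343, 216), (344, 216), (345, 217), (346, 218)]
spindle [[209, 212, 213, 214, 212, 214, 214, 212, 210, 195, 147, 89, 69, 94, 144, 194, 210, 214, 212, 196, 147, 79, 38, 53, 87, 117], [206, 201, 201, 201, 207, 206, 207, 208, 199, 179, 130, 83, 68, 101, 161, 198, 205, 210, 210, 199, 186, 170, 163, 159, 162, 156], [167, 150, 124, 108, 111, 113, 109, 113, 108, 93, 71, 62, 58, 73, 109, 134, 142, 162, 173, 189, 198, 205, 210, 212, 213, 213]]
roll row [[77, 76, 84, 83, 85, 87, 87, 86, 84, 94, 133, 174, 192, 201, 198, 181, 139, 86, 45, 35, 28, 32, 34, 34, 33, 28, 34, 36, 31, 32], [80, 85, 87, 86, 83, 88, 83, 85, 88, 112, 155, 190, 208, 208, 211, 205, 194, 166, 125, 109, 88, 67, 48, 41, 37, 31, 36, 32, 35, 33], [86, 87, 86, 88, 89, 84, 86, 83, 87, 120, 168, 200, 210, 214, 213, 215, 215, 210, 211, 210, 204, 209, 208, 210, 206, 202, 194, 175, 160, 151]]
col [88, 85, 90, 84, 87, 84, 96, 98, 107, 138, 170, 198, 209, 213, 212, 212, 207, 199] [208, 209, 207, 210, 210, 207, 209, 210, 212, 214, 212, 212, 212, 215, 214, 209, 204, 200]
```

Emit:
{"method": "play_rows", "body": {"increments": [[[0.003,-0.0005,0.01,-0.002,0.01,0.005,0],[0,0,0.015,0,0,0,0],[0,0,0,0,0,0,0]]]}}

```text
clock: 6.9
ee_pos: [491.6, -222.5, 129.7]
ee_rot: [1.0, 0.002, 0.0, -0.0]
ft_force: [0.0, 0.1, -1.9]
grip_width: 0.708
```

```bash
python3 go.py 492 -224.7 48
```

```text
clock 6.90 pos [ 491.6 -222.5  129.7] q [ 0.41  0.37 -0.12  1.96  0.06  0.81 -1.31] d_tool mm [ 0.4  2.2 81.7] d_tool after squaring [ 0.4  2.2 81.7] rot [-0.0004 -0.0003  0.0032] F [ 0.   0.1 -1.9] grip 62.3
```

Emit:
{"method": "play_rows", "body": {"increments": [[[0,0.002,0.01,0,0,0.003,0],[0,0,0.01,0,0,0,0],[0,0,0.01,0,0,0,0],[0,0,0,0,0,0,0]]]}}

```text
clock: 7.4
ee_pos: [491.5, -224.6, 97.3]
ee_rot: [1.0, 0.0, -0.0, -0.0]
ft_force: [0.0, -0.1, -0.9]
grip_width: 0.708
```

```bash
python3 go.py 492 -224.7 48
```

```text
clock 7.40 pos [ 491.5 -224.6   97.3] q [ 0.41  0.42 -0.12  1.98  0.07  0.75 -1.32] d_tool mm [ 0.5  0.1 49.3] d_tool after squaring [ 0.5  0.1 49.3] rot [-0.0005  0.0001  0.    ] F [ 0.  -0.1 -0.9] grip 62.3
```

Emit:
{"method": "play_rows", "body": {"increments": [[[0,0,0.014,0,0,0,0],[0,0,0.014,0,0,0,0],[0,0,0.012,0,0,0,0],[0,0,0.005,0,0,0,0],[0,0,0,0,0,0,0]]]}}

```text
clock: 8.02
ee_pos: [491.6, -224.5, 48.9]
ee_rot: [1.0, 0.0, -0.0, -0.0]
ft_force: [-0.5, -0.6, -1.4]
grip_width: 0.705
```

```bash
python3 go.py 492 -224.7 48
```

```text
clock 8.03 pos [ 491.6 -224.5   48.9] q [ 0.4   0.49 -0.11  2.01  0.09  0.65 -1.34] d_tool mm [0.4 0.2 0.9] d_tool after squaring [0.4 0.2 0.9] rot [-0.0007  0.0003  0.0001] F [-0.5 -0.6 -1.4] grip 62.0
```

Probing down in 1 mm steps until contact shows in the force.

Emit:
{"method": "play_rows", "body": {"increments": [[[0,0,0.001,0,0,0,0],[0,0,0.001,0,0,0,0],[0,0,0,0,0,0,0]]]}}

```text
clock: 8.4
ee_pos: [492.2, -224.8, 48.1]
ee_rot: [1.0, 0.0, 0.001, -0.0]
ft_force: [-0.1, -0.8, -1.7]
grip_width: 0.704
```

Emit:
{"method": "play_rows", "body": {"increments": [[[0,0,0.002,0,0,0,0],[0,0,0.001,0,0,0,0],[0,0,0,0,0,0,0]]]}}

```text
clock: 8.78
ee_pos: [492.6, -224.9, 48.1]
ee_rot: [1.0, -0.0, 0.001, 0.0]
ft_force: [0.4, 0.5, -0.6]
grip_width: 0.707
```

Emit:
{"method": "play_rows", "body": {"increments": [[[0,0,0.001,0,0,0,0],[0,0,0,0,0,0,1],[0,0,0,0,0,0,1],[0,0,0,0,0,0,1],[0,0,0,0,0,0,1],[0,0,-0.02,0,0,0,1],[0,0,-0.03,0,0,0,1],[0,0,-0.04,0,0,0,1],[0,0,-0.04,0,0,0,1],[0,0,-0.03,0,0,0,1]]]}}

```text
clock: 10.02
ee_pos: [490.8, -224.3, 209.0]
ee_rot: [1.0, -0.0, -0.002, -0.001]
ft_force: [-0.2, 0.1, 0.6]
grip_width: 1.0
```

```bash
python3 go.py 476.5 432 180
```

```text
clock 10.03 pos [ 490.8 -224.3  209. ] q [ 0.42  0.28 -0.12  1.89  0.04  0.99 -1.3 ] d_tool mm [ -14.2 -656.2   29.9] d_tool after squaring [ -14.3 -656.3   29. ] rot [-0.0014  0.0031 -0.    ] F [-0.2  0.1  0.6] grip 88.0
```

Emit:
{"method": "play_rows", "body": {"increments": [[[-0.001,-0.053,0,0,0,0,1],[-0.001,-0.053,0,0,0,0,1],[-0.001,-0.053,0,0,0,0,1],[-0.001,-0.053,0,0,0,0,1],[-0.001,-0.053,0,0,0,0,1],[-0.001,-0.053,0,0,0,0,1],[-0.001,-0.053,0,0,0,0,1],[-0.001,-0.053,0,0,0,0,1],[-0.001,-0.053,0,0,0,0,1],[-0.001,-0.053,0,0,0,0,1],[0,-0.053,0,0,0,0,1],[0,0,0,0,0,0,1]]]}}

```text
clock: 11.52
ee_pos: [484.4, 375.0, 211.6]
ee_rot: [1.0, -0.003, 0.003, -0.0]
ft_force: [0.7, -0.3, -0.4]
grip_width: 0.999
```

```bash
python3 go.py 476.5 432 180; python3 - <<'E'
from bench import viewer
import cv2
a=viewer.camera("top");b=viewer.camera("scene");cv2.imwrite("pics/t4.png",a[:,:,::-1]);cv2.imwrite("pics/s4.png",b[:,:,::-1])
import numpy as np
z=lambda im,x,y:cv2.resize(im[y-40:y+40,x-40:x+40,::-1],(400,400),interpolation=cv2.INTER_CUBIC)
cv2.imwrite("pics/g4.png",np.hstack([z(a,387,195),z(b,312,140)]))
E
```

```text
clock 11.53 pos [484.4 375.  211.6] q [-0.44  0.42 -0.42  1.7   0.2   1.06 -2.51] d_tool mm [ -8.4 -57.   31.5] d_tool after squaring [ -7.9 -57.   31.6] rot [-0.     -0.0061 -0.0062] F [ 0.7 -0.3 -0.4] grip 87.9
```

View pics/g4.png

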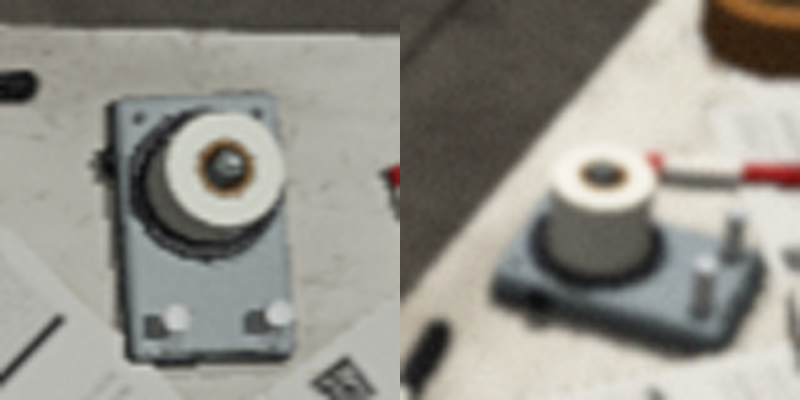

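The tall roll sits over the spindle on the platter: core at about (224,167) and spindle tip at (228,163) in the left crop. I'll measure how well it is centred, and re-measure the adapter.

```bash
python3 - <<'E'
from h import *
from bench import viewer
np.set_printoptions(precision=1,suppress=True)
t=cv2.imread("pics/t4.png"); s=cv2.imread("pics/s4.png"); ct=viewer.calibration("top");cs=viewer.calibration("scene")
for nm,im,cal,c,r,th in (("T",t,ct,(392,189),15,183),("S",s,cs,(312,135),14,195)):
    m,o=blob(im,c,r,lambda q:q[:,:,1]>th)
    for a,h,cn in o[:3]: P=plane(cal,cn,84); print(nm,round(a),h,circ(P)[0],"rms %.2f"%circ(P)[1])
a=cv2.resize(t[170:210,370:410],(400,400),interpolation=cv2.INTER_CUBIC);b=cv2.resize(s[115:155,292:332],(400,400),interpolation=cv2.INTER_CUBIC)
cv2.imwrite("pics/g5.png",np.hstack([a,b]))
print((proj(ct,[[492,-225,96]])-[370,170]+.5)*10,(proj(cs,[[492,-225,96]])-[292,115]+.5)*10)
E
```

```text
T 388 False [ 491.3 -225.7   30. ] rms 0.45
T 128 True [ 491.2 -225.6   17.2] rms 0.41
S 448 False [ 505.1 -244.4   49.6] rms 9.06
S 52 True [ 492.7 -225.4   15.8] rms 0.43
[[230.5 175. ]] [[211.3 170.3]]
```

View pics/g5.png

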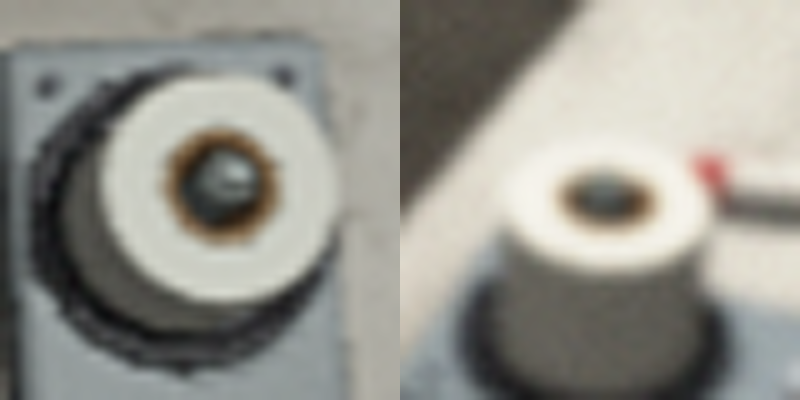

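Emit:
{"method": "play_rows", "body": {"increments": [[[-0.003,-0.02,0.01,0,-0.006,-0.006,1],[-0.003,-0.02,0.02,0,0,0,1],[-0.002,-0.017,0.02,0,0,0,1],[0,0,0.02,0,0,0,1],[0,0,0.02,0,0,0,1],[0,0,0,0,0,0,1]]]}}

```text
clock: 12.38
ee_pos: [480.4, 423.6, 114.4]
ee_rot: [1.0, -0.006, -0.0, 0.004]
ft_force: [-0.2, -0.4, -0.1]
grip_width: 1.002
```

```bash
python3 go.py 476.5 432 8; python3 - <<'E'
from bench import viewer
import cv2
a=viewer.camera("top");b=viewer.camera("scene");cv2.imwrite("pics/t6.png",a[:,:,::-1]);cv2.imwrite("pics/s6.png",b[:,:,::-1])
import numpy as np
z=lambda im,x,y:cv2.resize(im[y-40:y+40,x-40:x+40,::-1],(400,400),interpolation=cv2.INTER_CUBIC)
cv2.imwrite("pics/g6.png",np.hstack([z(a,153,191),z(b,193,310)]))
E
```

```text
clock 12.38 pos [480.4 423.6 114.4] q [-0.54  0.57 -0.4   1.71  0.27  0.92 -2.62] d_tool mm [ -4.   -9.1 106.3] d_tool after squaring [ -3.9  -8.4 106.4] rot [ 0.0078  0.0004 -0.0128] F [-0.2 -0.4 -0.1] grip 88.1
```

View pics/g6.png

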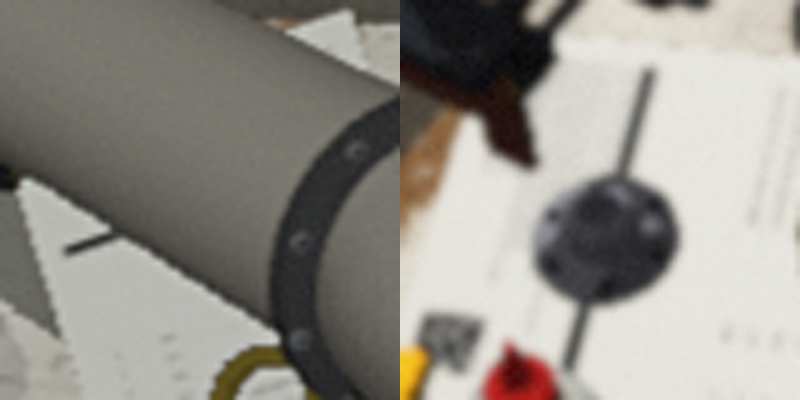

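Emit:
{"method": "play_rows", "body": {"increments": [[[-0.004,-0.009,0.01,0.008,0,-0.013,1],[0,0,0.02,0,0,0,1],[0,0,0.02,0,0,0,1],[0,0,0,0,0,0,1]]]}}

```text
clock: 12.98
ee_pos: [478.2, 434.7, 64.3]
ee_rot: [1.0, 0.0, 0.002, -0.002]
ft_force: [0.3, 0.0, -0.2]
grip_width: 0.998
```

```bash
python3 go.py 476.5 432 8
```

```text
clock 12.97 pos [478.2 434.7  64.3] q [-0.56  0.63 -0.38  1.73  0.3   0.83 -2.65] d_tool mm [-1.9  3.  56.3] d_tool after squaring [-1.7  2.7 56.3] rot [-0.0048 -0.0039  0.0003] F [ 0.3  0.  -0.2] grip 87.8
```

Emit:
{"method": "play_rows", "body": {"increments": [[[-0.002,0.0025,0.015,-0.005,-0.004,0,1],[0,0,0.018,0,0,0,1],[0,0,0.015,0,0,0,1],[0,0,0.003,0,0,0,1],[0,0,0,0,0,0,1]]]}}

```text
clock: 13.6
ee_pos: [476.2, 431.9, 9.3]
ee_rot: [1.0, 0.0, -0.0, 0.0]
ft_force: [0.1, 0.6, -0.5]
grip_width: 0.998
```

```bash
python3 go.py 476.5 432 8.5
```

```text
clock 13.60 pos [476.2 431.9   9.3] q [-0.58  0.7  -0.36  1.75  0.34  0.74 -2.68] d_tool mm [ 0.3 -0.1  0.8] d_tool after squaring [ 0.3 -0.1  0.8] rot [0.001  0.0007 0.    ] F [ 0.1  0.6 -0.5] grip 87.8
```

Emit:
{"method": "play_rows", "body": {"increments": [[[0,0,0,0,0,0,0],[0,0,0,0,0,0,0],[0,0,0,0,0,0,0],[0,0,0,0,0,0,0],[0,0,0,0,0,0,0],[0,0,0,0,0,0,0],[0,0,0,0,0,0,0],[0,0,0,0,0,0,0]]]}}

```text
clock: 14.6
ee_pos: [477.2, 432.9, 11.2]
ee_rot: [1.0, -0.0, 0.001, -0.001]
ft_force: [-0.1, 0.3, -0.5]
grip_width: 0.371
```

```bash
python3 go.py 476.5 432 8.5; python3 - <<'E'
from bench import viewer
import cv2
b=viewer.camera("scene");cv2.imwrite("pics/s7.png",b[:,:,::-1])
x,y=193,310
cv2.imwrite("pics/g7.png",cv2.resize(b[y-35:y+35,x-35:x+35,::-1],(490,490),interpolation=cv2.INTER_CUBIC))
E
```

```text
clock 14.60 pos [477.2 432.9  11.2] q [-0.58  0.7  -0.36  1.75  0.34  0.74 -2.68] d_tool mm [-0.7  0.9  2.7] d_tool after squaring [-0.7  0.9  2.7] rot [-0.0012 -0.0016 -0.0002] F [-0.1  0.3 -0.5] grip 32.6
```

View pics/g7.png

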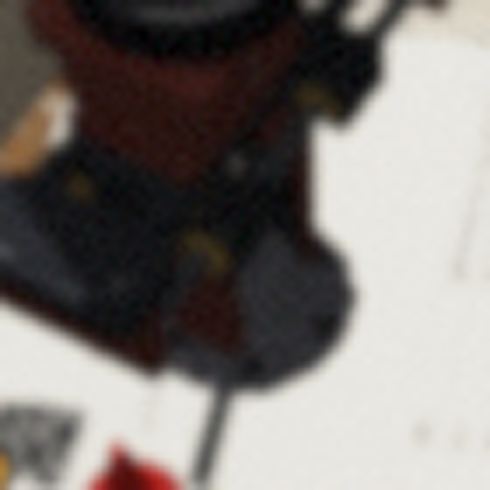

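Width is 32.6 mm rather than 34, and the tool rose 2 mm, so the pads are riding on the taper. I'll reopen and grip lower.

Emit:
{"method": "play_rows", "body": {"increments": [[[0,0,0,0,0,0,0.6],[0,0,0,0,0,0,0.6],[0,0,0.003,0,0,0,0.6],[0,0,0.001,0,0,0,0.6],[0,0,0,0,0,0,0.6]]]}}

```text
clock: 15.28
ee_pos: [477.1, 432.8, 6.7]
ee_rot: [1.0, -0.0, 0.001, -0.0]
ft_force: [-0.1, 0.1, -0.2]
grip_width: 0.603
```

```bash
python3 go.py 476.5 432 7
```

```text
clock 15.28 pos [477.1 432.8   6.7] q [-0.58  0.71 -0.35  1.75  0.34  0.74 -2.68] d_tool mm [-0.6  0.8 -0.3] d_tool after squaring [-0.6  0.8 -0.3] rot [-0.001  -0.0014 -0.0001] F [-0.1  0.1 -0.2] grip 53.1
```

Emit:
{"method": "play_rows", "body": {"increments": [[[0,0,0,0,0,0,0],[0,0,0,0,0,0,0],[0,0,0,0,0,0,0],[0,0,0,0,0,0,0],[0,0,0,0,0,0,0]]]}}

```text
clock: 15.9
ee_pos: [477.1, 432.8, 6.7]
ee_rot: [1.0, -0.0, 0.001, -0.001]
ft_force: [-0.7, 0.2, 0.3]
grip_width: 0.373
```

```bash
python3 go.py 476.5 432 7
```

```text
clock 15.90 pos [477.1 432.8   6.7] q [-0.58  0.71 -0.35  1.75  0.34  0.74 -2.68] d_tool mm [-0.6  0.8 -0.3] d_tool after squaring [-0.6  0.8 -0.3] rot [-0.0011 -0.0014 -0.0001] F [-0.7  0.2  0.3] grip 32.8
```

Emit:
{"method": "play_rows", "body": {"increments": [[[0,0,0,0,0,0,0],[0,0,-0.01,0,0,0,0],[0,0,-0.02,0,0,0,0],[0,0,-0.03,0,0,0,0],[0,0,0,0,0,0,0]]]}}

```text
clock: 16.52
ee_pos: [477.4, 433.5, 71.8]
ee_rot: [1.0, 0.0, 0.001, -0.001]
ft_force: [-0.6, -0.2, 0.0]
grip_width: 0.375
```

```bash
python3 go.py 476.5 432 7; python3 - <<'E'
from bench import viewer
import cv2
b=viewer.camera("scene");cv2.imwrite("pics/s8.png",b[:,:,::-1])
x,y=193,300
cv2.imwrite("pics/g8.png",cv2.resize(b[y-40:y+40,x-40:x+40,::-1],(560,560),interpolation=cv2.INTER_CUBIC))
E
```

```text
clock 16.52 pos [477.4 433.5  71.8] q [-0.56  0.62 -0.39  1.73  0.3   0.84 -2.65] d_tool mm [-1.1  1.6 64.8] d_tool after squaring [-0.9  1.5 64.8] rot [-0.0024 -0.0027  0.0001] F [-0.6 -0.2  0. ] grip 33.0
```

View pics/g8.png

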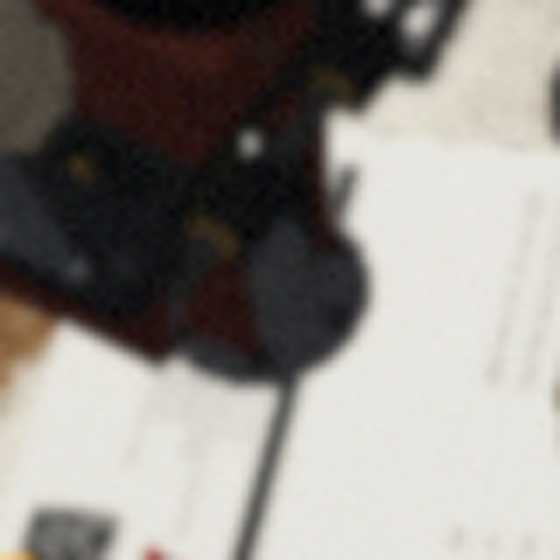

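Emit:
{"method": "play_rows", "body": {"increments": [[[0,0,-0.03,0,0,0,0],[0,0.01,-0.04,0,0,0,0],[0,0.03,-0.03,0,0,0,0],[0.002,0.05,-0.01,0,0,0,0],[0.002,0.05,0,0,0,0,0],[0.002,0.05,0,0,0,0,0],[0.002,0.05,0,0,0,0,0],[0.002,0.05,0,0,0,0,0],[0.002,0.05,0,0,0,0,0],[0.002,0.05,0,0,0,0,0],[0.002,0.05,0,0,0,0,0],[0,0,0,0,0,0,0]]]}}

```text
clock: 18.08
ee_pos: [487.7, -24.4, 177.3]
ee_rot: [1.0, 0.0, -0.005, 0.003]
ft_force: [-0.3, -0.5, -0.9]
grip_width: 0.368
```

```bash
python3 go.py 492 -225 180
```

```text
clock 18.07 pos [487.7 -24.4 177.3] q [ 0.18  0.25 -0.3   2.02  0.1   0.9  -1.75] d_tool mm [  4.2 200.6  -1.7] d_tool after squaring [  4.3 200.6  -2.7] rot [0.0054 0.0104 0.0002] F [-0.3 -0.5 -0.9] grip 32.4
```

Emit:
{"method": "play_rows", "body": {"increments": [[[0.001,0.04,-0.001,0.005,0.01,0,0],[0.001,0.04,-0.001,0,0,0,0],[0.001,0.04,0,0,0,0,0],[0.001,0.04,0,0,0,0,0],[0,0.035,0,0,0,0,0],[0,0,0,0,0,0,0]]]}}

```text
clock: 18.82
ee_pos: [491.8, -218.6, 176.3]
ee_rot: [1.0, 0.004, -0.002, -0.002]
ft_force: [0.2, 0.9, -1.0]
grip_width: 0.366
```

```bash
python3 go.py 492 -225 130
```

```text
clock 18.82 pos [ 491.8 -218.6  176.3] q [ 0.46  0.32 -0.19  1.92  0.07  0.92 -1.33] d_tool mm [ 0.4  6.5 46.3] d_tool after squaring [ 0.2  6.4 46.3] rot [-0.0035  0.0044  0.008 ] F [ 0.2  0.9 -1. ] grip 32.2
```

Emit:
{"method": "play_rows", "body": {"increments": [[[0,0.0065,0.015,-0.0035,0.004,0.008,0],[0,0,0.02,0,0,0,0],[0,0,0,0,0,0,0]]]}}

```text
clock: 19.2
ee_pos: [491.6, -220.8, 137.9]
ee_rot: [1.0, 0.002, -0.001, -0.001]
ft_force: [-0.0, -0.0, -0.6]
grip_width: 0.372
```

```bash
python3 go.py 492 -225 90.7; python3 - <<'E'
from bench import viewer
import cv2,numpy as np
from h import proj
b=viewer.camera("scene");a=viewer.camera("top");cv2.imwrite("pics/s9.png",b[:,:,::-1]);cv2.imwrite("pics/t9.png",a[:,:,::-1])
x,y=312,125
cv2.imwrite("pics/g9.png",np.hstack([cv2.resize(b[y-40:y+40,x-40:x+40,::-1],(400,400),interpolation=cv2.INTER_CUBIC),cv2.resize(a[155:235,347:427,::-1],(400,400),interpolation=cv2.INTER_CUBIC)]))
th=np.linspace(0,6.28,60)
p=proj(viewer.calibration("scene"),np.c_[491.5+34*np.cos(th),-225+34*np.sin(th),0*th+130])
print("disc at z130 in crop",((p.min(0)-[272,85])*5).round(),((p.max(0)-[272,85])*5).round())
E
```

```text
clock 19.20 pos [ 491.6 -220.8  137.9] q [ 0.46  0.37 -0.19  1.95  0.09  0.84 -1.34] d_tool mm [ 0.4  4.3 47.2] d_tool after squaring [ 0.4  4.2 47.2] rot [-0.0021  0.002   0.0046] F [-0.  -0.  -0.6] grip 32.8
disc at z130 in crop [149. 152.] [266. 220.]
```

View pics/g9.png

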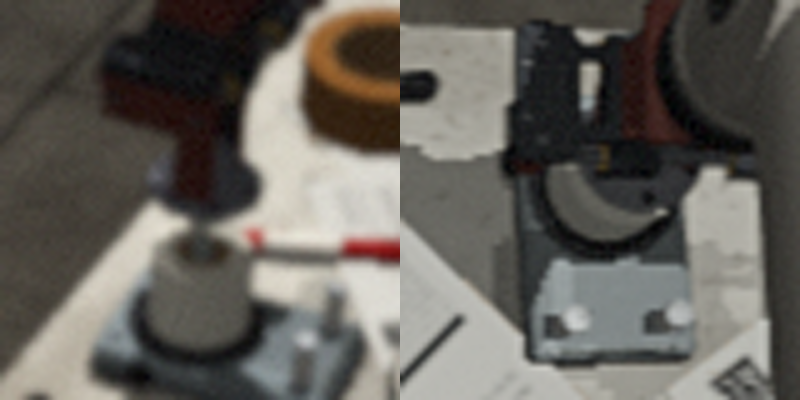

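Emit:
{"method": "play_rows", "body": {"increments": [[[0,0.004,0.01,-0.002,0.002,0.0045,0],[0,0,0.012,0,0,0,0],[0,0,0,0,0,0,0]]]}}

```text
clock: 19.68
ee_pos: [493.6, -225.6, 117.1]
ee_rot: [1.0, 0.0, 0.002, 0.001]
ft_force: [0.2, 0.1, -1.1]
grip_width: 0.371
```

```bash
python3 go.py 492 -225 90.7
```

```text
clock 19.68 pos [ 493.6 -225.6  117.1] q [ 0.46  0.4  -0.18  1.96  0.1   0.79 -1.35] d_tool mm [-1.8 -0.6 26.3] d_tool after squaring [-1.6 -0.6 26.4] rot [ 0.0019 -0.0047  0.0001] F [ 0.2  0.1 -1.1] grip 32.6
```

Emit:
{"method": "play_rows", "body": {"increments": [[[-0.0015,-0.0005,0.008,0.002,-0.004,0,0],[0,0,0.004,0,0,0,0],[0,0,0,0,0,0,0]]]}}

```text
clock: 20.05
ee_pos: [492.3, -225.1, 104.3]
ee_rot: [1.0, 0.0, 0.0, -0.0]
ft_force: [-0.1, -0.7, -0.7]
grip_width: 0.374
```

```bash
python3 go.py 492 -225 90.7
```

```text
clock 20.05 pos [ 492.3 -225.1  104.3] q [ 0.46  0.41 -0.18  1.97  0.1   0.76 -1.35] d_tool mm [-0.3 -0.1 13.6] d_tool after squaring [-0.3 -0.1 13.6] rot [-0.0003 -0.0007  0.0001] F [-0.1 -0.7 -0.7] grip 32.9
```

Emit:
{"method": "play_rows", "body": {"increments": [[[0,0,0.005,0,0,0,0],[0,0,0.005,0,0,0,0],[0,0,0,0,0,0,0]]]}}

```text
clock: 20.42
ee_pos: [492.5, -225.2, 93.9]
ee_rot: [1.0, 0.0, 0.001, -0.0]
ft_force: [0.4, -0.2, -1.0]
grip_width: 0.371
```

Emit:
{"method": "play_rows", "body": {"increments": [[[0,0,0.003,0,0,0,0],[0,0,0.0015,0,0,0,0],[0,0,0,0,0,0,0]]]}}

```text
clock: 20.8
ee_pos: [493.0, -225.3, 90.9]
ee_rot: [1.0, -0.0, 0.001, 0.0]
ft_force: [0.1, 0.0, -1.2]
grip_width: 0.371
```

Emit:
{"method": "play_rows", "body": {"increments": [[[-0.0005,0,0.0015,0,0,0,0],[0,0,0,0,0,0,0]]]}}

```text
clock: 21.05
ee_pos: [493.4, -225.5, 90.8]
ee_rot: [1.0, -0.0, 0.002, 0.001]
ft_force: [0.3, -0.2, -0.8]
grip_width: 0.374
```

```bash
python3 go.py 492 -225 90.7
```

```text
clock 21.05 pos [ 493.4 -225.5   90.8] q [ 0.46  0.43 -0.18  1.98  0.11  0.73 -1.36] d_tool mm [-1.4 -0.5  0.1] d_tool after squaring [-1.4 -0.5  0.1] rot [ 0.0011 -0.0037 -0.0002] F [ 0.3 -0.2 -0.8] grip 32.9
```

Emit:
{"method": "play_rows", "body": {"increments": [[[0,0,0,0,0,0,0.8],[0,0,0,0,0,0,0.8],[0,0,0,0,0,0,0.8],[0,0,0,0,0,0,0.8],[0,0,-0.02,0,0,0,1],[0,0,-0.03,0,0,0,1],[0,0,-0.04,0,0,0,1],[0,-0.04,-0.01,0,0,0,1],[0,-0.05,0,0,0,0,1],[0,-0.05,0,0,0,0,1],[0,-0.05,0,0,0,0,1],[0,-0.05,0,0,0,0,1]]]}}

```text
clock: 22.55
ee_pos: [493.0, 17.4, 192.7]
ee_rot: [1.0, -0.005, 0.002, 0.0]
ft_force: [0.2, -0.4, -0.0]
grip_width: 1.003
```

```bash
python3 go.py 488.5 109.5 180; python3 - <<'E'
from bench import viewer
import cv2,numpy as np
b=viewer.camera("scene");a=viewer.camera("top");cv2.imwrite("pics/s10.png",b[:,:,::-1]);cv2.imwrite("pics/t10.png",a[:,:,::-1])
cv2.imwrite("pics/g10.png",np.hstack([cv2.resize(b[105:165,282:342,::-1],(400,400),interpolation=cv2.INTER_CUBIC),cv2.resize(a[160:220,360:420,::-1],(400,400),interpolation=cv2.INTER_CUBIC)]))
E
```

```text
clock 22.55 pos [493.   17.4 192.7] q [ 0.13  0.23 -0.33  2.    0.1   0.92 -1.83] d_tool mm [ -5.5 -92.   12.6] d_tool after squaring [ -4.5 -92.1  12.7] rot [ 0.0008 -0.0032 -0.0097] F [ 0.2 -0.4 -0. ] grip 88.3
```

View pics/g10.png

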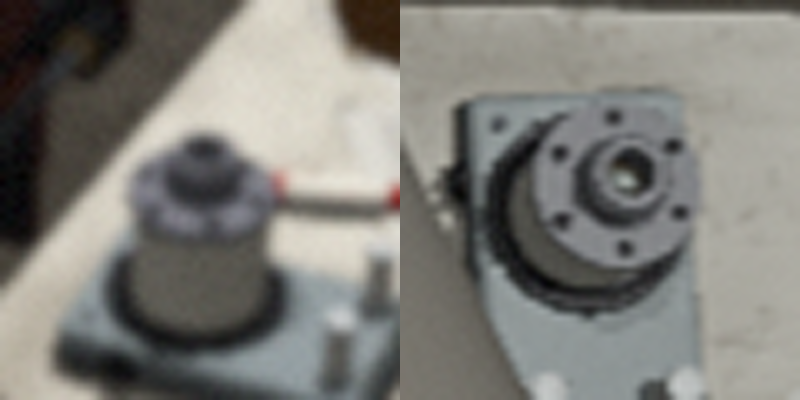

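```bash
python3 - <<'E'
from h import *
from bench import viewer
np.set_printoptions(precision=1,suppress=True)
t=cv2.imread("pics/t10.png"); ct=viewer.calibration("top")
print(plane(ct,[[392.3,186.9]],90))
roi=(365,165,60,60)
x,y=393,187
m,o=blob(t,(x,y),16,lambda q:(q[:,:,0]>=q[:,:,1]+1)&(q[:,:,1]<140))
for a,h,cn in o[:4]:
    P=plane(ct,cn,90); print(round(a),h,circ(P),circ(P,34))
cv2.imwrite("pics/m10.png",m)
# wide roll re-measure in fresh t10/s10
s=cv2.imread("pics/s10.png"); cs=viewer.calibration("scene")
G=lambda r:r[:,:,1]
for nm,im,cal,c in(("T",t,ct,(266,191)),("S",s,cs,(259,222))):
    m,o=blob(im,c,13,lambda r:(r[:,:,2]-r[:,:,0]>(3 if nm=="T" else 20)))
    for a,h,cn in o[:3]:
        P=plane(cal,cn,32); hu=plane(cal,cv2.convexHull(cn.astype(np.float32))[:,0],32); print(nm,round(a),h,circ(P),circ(hu)[0],hu[:,:2].min(0),hu[:,:2].max(0))
cv2.imwrite("pics/w10.png",np.hstack([cv2.resize(t[171:211,246:286],(400,400),interpolation=cv2.INTER_CUBIC),cv2.resize(s[200:240,239:279],(400,400),interpolation=cv2.INTER_CUBIC)]))
E
```

```text
[[ 493.5 -225.8   90. ]]
540 False (array([ 492.7, -223.3,   35.9]), np.float64(3.679579437788679)) (array([ 493.6, -223.7]), np.float64(4.5051806447647875))
30 True (array([ 495.7, -228.9,    8.5]), np.float64(0.9628491863471819)) (array([ 468.5, -211.6]), np.float64(5.372189153522265))
T 587 False (array([484.9, 115.9,  37.9]), np.float64(4.337853748164532)) [483.6 119.7  45.3] [447.7  76.3] [521.6 149.8]
S 117 False (array([489.9, 108. ,  20.2]), np.float64(4.268510994124451)) [489.  110.3  22.5] [466.2  88.6] [510.2 132.5]
```

View pics/w10.png

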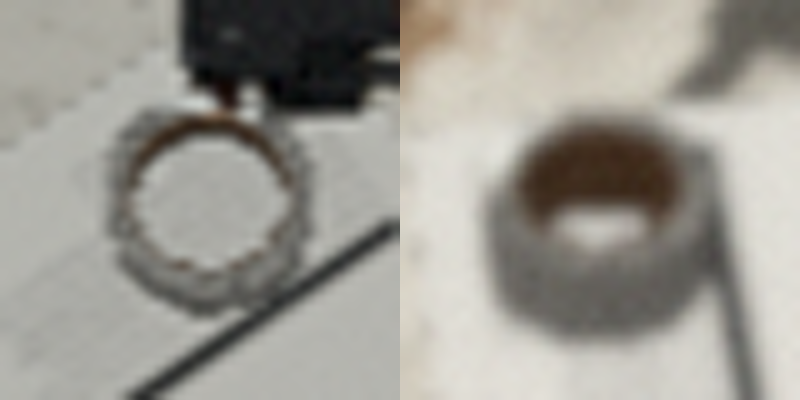

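View pics/m10.png

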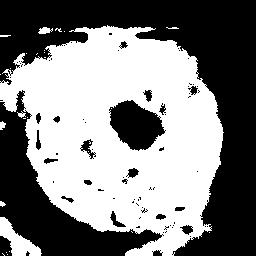

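The adapter lies flat, centred near (493,-225.6). The wide roll is at about (488.3,110). Moving to it.

Emit:
{"method": "play_rows", "body": {"increments": [[[-0.001,-0.03,0.01,0,-0.003,-0.01,1],[-0.001,-0.03,0.02,0,0,0,1],[-0.001,-0.03,0.03,0,0,0,1],[0,0,0.02,0,0,0,1],[0,0,0,0,0,0,1]]]}}

```text
clock: 23.28
ee_pos: [489.8, 113.6, 110.9]
ee_rot: [1.0, 0.005, 0.0, -0.001]
ft_force: [-0.7, 0.1, 1.0]
grip_width: 1.001
```

```bash
python3 go.py 488.3 110 6
```

```text
clock 23.27 pos [489.8 113.6 110.9] q [-0.05  0.37 -0.36  2.04  0.18  0.76 -2.09] d_tool mm [ -1.6   3.7 104.9] d_tool after squaring [ -1.5   3.6 104.9] rot [-0.0013 -0.001   0.0095] F [-0.7  0.1  1. ] grip 88.1
```

Emit:
{"method": "play_rows", "body": {"increments": [[[-0.0015,0.0035,0.01,-0.001,-0.001,0.0095,1],[0,0,0.02,0,0,0,1],[0,0,0.02,0,0,0,1],[0,0,0,0,0,0,1]]]}}

```text
clock: 23.78
ee_pos: [490.4, 107.0, 61.4]
ee_rot: [1.0, -0.003, 0.002, 0.0]
ft_force: [0.4, -0.6, 0.3]
grip_width: 1.002
```

```bash
python3 go.py 488.3 110 6
```

```text
clock 23.77 pos [490.4 107.   61.4] q [-0.07  0.44 -0.33  2.08  0.23  0.65 -2.13] d_tool mm [-2.3 -3.  55.4] d_tool after squaring [-2.1 -3.  55.4] rot [ 0.0003 -0.004  -0.0062] F [ 0.4 -0.6  0.3] grip 88.2
```

Emit:
{"method": "play_rows", "body": {"increments": [[[-0.002,-0.003,0.01,0,-0.004,-0.006,1],[0,0,0.014,0,0,0,1],[0,0,0.014,0,0,0,1],[0,0,0.012,0,0,0,1],[0,0,0.003,0,0,0,1],[0,0,0,0,0,0,1]]]}}

```text
clock: 24.52
ee_pos: [489.6, 109.8, 6.2]
ee_rot: [1.0, -0.001, 0.001, -0.0]
ft_force: [0.3, 0.5, 0.1]
grip_width: 1.003
```

```bash
python3 go.py 488.3 110 6
```

```text
clock 24.52 pos [489.6 109.8   6.2] q [-0.11  0.54 -0.29  2.1   0.29  0.54 -2.18] d_tool mm [-1.3 -0.2  0.2] d_tool after squaring [-1.3 -0.2  0.2] rot [-0.     -0.002  -0.0011] F [0.3 0.5 0.1] grip 88.2
```

Emit:
{"method": "play_rows", "body": {"increments": [[[-0.001,0,0,0,0,0,0],[0,0,0,0,0,0,0],[0,0,0,0,0,0,0],[0,0,0,0,0,0,0],[0,0,0,0,0,0,0],[0,0,0,0,0,0,0]]]}}

```text
clock: 25.28
ee_pos: [489.2, 109.9, 7.1]
ee_rot: [1.0, -0.001, 0.002, -0.0]
ft_force: [0.1, -0.2, -0.8]
grip_width: 0.684
```

```bash
python3 go.py 488.3 110 6
```

```text
clock 25.27 pos [489.2 109.9   7.1] q [-0.11  0.54 -0.29  2.1   0.29  0.54 -2.19] d_tool mm [-0.9 -0.1  1.1] d_tool after squaring [-0.9 -0.1  1.1] rot [-0.0004 -0.0037 -0.0013] F [ 0.1 -0.2 -0.8] grip 60.2
```

Emit:
{"method": "play_rows", "body": {"increments": [[[0,0,-0.02,0,0,0,0],[0,0,-0.04,0,0,0,0],[0,0,-0.05,0,0,0,0],[0,0.01,-0.05,0,0,0,0],[0,0.03,-0.01,0,0,0,0],[0,0.045,0,0,0,0,0],[0,0.045,0,0,0,0,0],[0,0.045,0,0,0,0,0],[0,0.045,0,0,0,0,0],[0,0.045,0,0,0,0,0],[0,0.03,0,0,0,0,0],[0,0,0,0,0,0,0]]]}}

```text
clock: 26.78
ee_pos: [487.6, -193.7, 182.6]
ee_rot: [1.0, 0.001, 0.002, 0.0]
ft_force: [0.1, 0.3, -0.9]
grip_width: 0.684
```

```bash
python3 go.py 493.7 -225.5 160
```

```text
clock 26.77 pos [ 487.6 -193.7  182.6] q [ 0.45  0.29 -0.22  1.95  0.08  0.92 -1.38] d_tool mm [ 6.  31.8 22.7] d_tool after squaring [ 6.1 31.8 22.6] rot [ 0.0005 -0.0036  0.0019] F [ 0.1  0.3 -0.9] grip 60.2
```

Emit:
{"method": "play_rows", "body": {"increments": [[[0.003,0.016,0,0,-0.0035,0.002,0],[0.003,0.016,0.01,0,0,0,0],[0,0,0.01,0,0,0,0],[0,0,0,0,0,0,0],[0,0,0,0,0,0,0]]]}}

```text
clock: 27.4
ee_pos: [494.2, -224.1, 160.3]
ee_rot: [1.0, 0.002, -0.001, -0.001]
ft_force: [0.1, -0.3, -0.8]
grip_width: 0.68
```

```bash
python3 go.py 493.7 -225.5 130
```

```text
clock 27.40 pos [ 494.2 -224.1  160.3] q [ 0.48  0.34 -0.2   1.92  0.09  0.89 -1.34] d_tool mm [-0.4  1.4 30.2] d_tool after squaring [-0.5  1.4 30.3] rot [-0.0016  0.0017  0.0045] F [ 0.1 -0.3 -0.8] grip 59.8
```

Emit:
{"method": "play_rows", "body": {"increments": [[[-0.0005,0.0015,0.01,-0.0015,0.0015,0.0045,0],[0,0,0.012,0,0,0,0],[0,0,0.007,0,0,0,0],[0,0,0,0,0,0,0]]]}}

```text
clock: 27.9
ee_pos: [493.5, -224.6, 129.1]
ee_rot: [1.0, 0.001, -0.0, -0.0]
ft_force: [-0.2, -0.4, -0.9]
grip_width: 0.682
```

```bash
python3 go.py 493.7 -225.5 97; python3 - <<'E'
from bench import viewer
import cv2,numpy as np
b=viewer.camera("scene");a=viewer.camera("top");cv2.imwrite("pics/s11.png",b[:,:,::-1]);cv2.imwrite("pics/t11.png",a[:,:,::-1])
cv2.imwrite("pics/g11.png",np.hstack([cv2.resize(b[95:155,282:342,::-1],(400,400),interpolation=cv2.INTER_CUBIC),cv2.resize(a[160:220,360:420,::-1],(400,400),interpolation=cv2.INTER_CUBIC)]))
E
```

```text
clock 27.90 pos [ 493.5 -224.6  129.1] q [ 0.47  0.38 -0.2   1.95  0.1   0.82 -1.35] d_tool mm [ 0.2  0.9 32.1] d_tool after squaring [ 0.2  0.9 32.1] rot [-0.0003  0.0004  0.0012] F [-0.2 -0.4 -0.9] grip 60.0
```

View pics/g11.png

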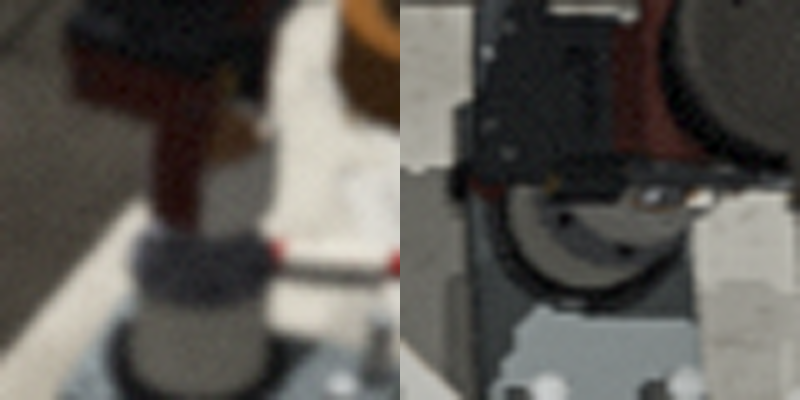

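Emit:
{"method": "play_rows", "body": {"increments": [[[0,0.001,0.006,0,0,0.001,0],[0,0,0.006,0,0,0,0],[0,0,0.005,0,0,0,0],[0,0,0,0,0,0,0]]]}}

```text
clock: 28.5
ee_pos: [494.4, -226.1, 112.1]
ee_rot: [1.0, -0.0, 0.001, 0.0]
ft_force: [-0.2, 0.4, -1.4]
grip_width: 0.681
```

```bash
python3 go.py 493.7 -225.5 97
```

```text
clock 28.50 pos [ 494.4 -226.1  112.1] q [ 0.47  0.41 -0.2   1.96  0.11  0.78 -1.36] d_tool mm [-0.7 -0.7 15.1] d_tool after squaring [-0.7 -0.6 15.1] rot [ 0.0005 -0.0017 -0.0002] F [-0.2  0.4 -1.4] grip 59.9
```

Underside is at about 105, so 7 mm of hub is already inside with no force.

Emit:
{"method": "play_rows", "body": {"increments": [[[-0.0007,-0.0006,0.005,0,-0.0015,0,0],[0,0,0.005,0,0,0,0],[0,0,0.003,0,0,0,0],[0,0,0,0,0,0,0]]]}}

```text
clock: 29.0
ee_pos: [493.7, -225.5, 98.3]
ee_rot: [1.0, -0.0, 0.0, 0.0]
ft_force: [-0.7, -0.6, -0.3]
grip_width: 0.682
```

Emit:
{"method": "play_rows", "body": {"increments": [[[0,0,0.002,0,0,0,0],[0,0,0.001,0,0,0,0],[0,0,0,0,0,0,0]]]}}

```text
clock: 29.38
ee_pos: [494.4, -225.7, 97.3]
ee_rot: [1.0, -0.0, 0.001, 0.001]
ft_force: [0.6, 0.0, -0.0]
grip_width: 0.681
```

```bash
python3 go.py 493.7 -225.5 97
```

```text
clock 29.38 pos [ 494.4 -225.7   97.3] q [ 0.47  0.43 -0.19  1.97  0.12  0.75 -1.36] d_tool mm [-0.7 -0.2  0.3] d_tool after squaring [-0.7 -0.2  0.3] rot [ 0.0013 -0.0015 -0.0004] F [ 0.6  0.  -0. ] grip 59.9
```

Emit:
{"method": "play_rows", "body": {"increments": [[[-0.0005,0,0.001,0,0,0,0],[0,0,0,0,0,0,1],[0,0,0,0,0,0,1],[0,0,0,0,0,0,1],[0,0,0,0,0,0,1],[0,0,-0.02,0,0,0,1],[0,0,-0.03,0,0,0,1],[0,0,-0.04,0,0,0,1],[0,-0.04,-0.01,0,0,0,1],[0,-0.05,0,0,0,0,1],[0,-0.05,0,0,0,0,1],[0,-0.05,0,0,0,0,1]]]}}

```text
clock: 30.88
ee_pos: [494.8, -35.2, 199.4]
ee_rot: [1.0, -0.005, 0.002, 0.001]
ft_force: [0.9, -0.9, -0.8]
grip_width: 1.001
```

```bash
python3 go.py 437.2 273.5 190; python3 - <<'E'
from bench import viewer
import cv2,numpy as np
b=viewer.camera("scene");a=viewer.camera("top");cv2.imwrite("pics/s12.png",b[:,:,::-1]);cv2.imwrite("pics/t12.png",a[:,:,::-1])
cv2.imwrite("pics/g12.png",np.hstack([cv2.resize(b[95:155,282:342,::-1],(400,400),interpolation=cv2.INTER_CUBIC),cv2.resize(a[160:220,360:420,::-1],(400,400),interpolation=cv2.INTER_CUBIC)]))
E
```

```text
clock 30.88 pos [494.8 -35.2 199.4] q [ 0.22  0.23 -0.32  1.99  0.09  0.94 -1.72] d_tool mm [ -60.8 -308.1    8.5] d_tool after squaring [ -57.6 -308.7    9.4] rot [ 0.0023 -0.0036 -0.0103] F [ 0.9 -0.9 -0.8] grip 88.1
```

View pics/g12.png

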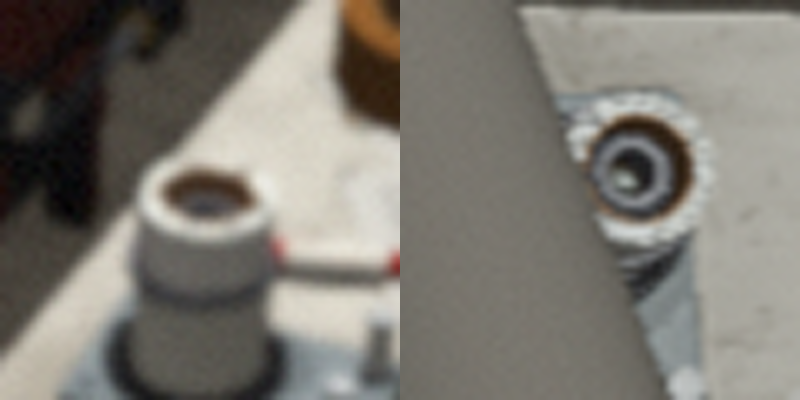

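The wide roll sits flat on the disc with the hub inside its core. Now the end cap.

Emit:
{"method": "play_rows", "body": {"increments": [[[-0.009,-0.05,0,0.002,-0.0035,-0.01,1],[-0.0095,-0.05,0,0,0,0,1],[-0.0095,-0.05,0,0,0,0,1],[-0.0095,-0.05,0,0,0,0,1],[-0.0095,-0.05,0.01,0,0,0,1],[-0.0095,-0.05,0.02,0,0,0,1],[0,0,0.02,0,0,0,1],[0,0,0,0,0,0,1]]]}}

```text
clock: 31.98
ee_pos: [437.7, 275.3, 148.9]
ee_rot: [1.0, 0.002, 0.002, -0.001]
ft_force: [-0.3, -0.8, -0.1]
grip_width: 0.999
```

```bash
python3 go.py 437.2 273.5 17.5; python3 - <<'E'
from bench import viewer
import cv2,numpy as np
from h import *
np.set_printoptions(precision=1,suppress=True)
b=viewer.camera("scene");a=viewer.camera("top");cv2.imwrite("pics/s13.png",b[:,:,::-1]);cv2.imwrite("pics/t13.png",a[:,:,::-1])
cv2.imwrite("pics/g13.png",np.hstack([cv2.resize(b[240:300,213:273,::-1],(400,400),interpolation=cv2.INTER_CUBIC),cv2.resize(a[160:220,360:420,::-1],(400,400),interpolation=cv2.INTER_CUBIC)]))
t=a[:,:,::-1];ct=viewer.calibration("top")
m,o=blob(t,(394,185),14,lambda q:(q[:,:,1]>170))
for A,h,cn in o[:4]: P=plane(ct,cn,122);print(round(A),h,circ(P))
E
```

```text
clock 31.98 pos [437.7 275.3 148.9] q [-0.28  0.35 -0.49  1.98  0.21  0.86 -2.44] d_tool mm [ -0.9   2.1 131.4] d_tool after squaring [ -0.5   1.8 131.4] rot [-0.0023 -0.0032  0.0046] F [-0.3 -0.8 -0.1] grip 87.9
145 False (array([ 492.2, -229.3,   28.3]), np.float64(5.455692225825297))
```

View pics/g13.png

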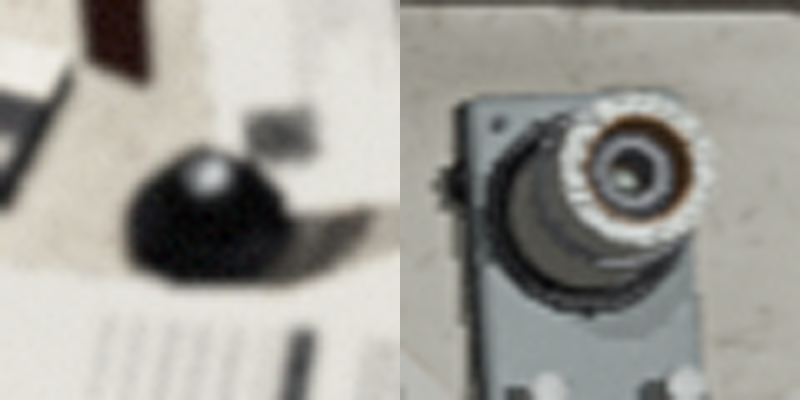

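```bash
python3 - <<'E'
from bench import viewer
from h import *
np.set_printoptions(precision=1,suppress=True)
ct=viewer.calibration("top");cs=viewer.calibration("scene")
print(plane(cs,[[243.7,265.3]],40),plane(ct,[[395.5,184.6]],122))
s=cv2.imread("pics/s13.png");t0=cv2.imread("pics/top0.png")
for im,cal,c in((s,cs,(244,266)),(t0,ct,(207,203))):
    m,o=blob(im,c,6,lambda q:q[:,:,1]>110)
    for A,h,cn in o or []: print(A,circ(plane(cal,cn,40)))
t=cv2.imread("pics/t13.png")
m,o=blob(t,(395,185),12,lambda q:(q[:,:,2]-q[:,:,0]>14))
for A,h,cn in o: print("core",A,h,circ(plane(ct,cn,122)),circ(plane(ct,cv2.convexHull(cn.astype(np.float32))[:,0],122)))
E
```

```text
[[439.1 271.5  40. ]] [[ 493.3 -226.4  122. ]]
62.4453125 (array([442.2, 265.7,  12.9]), np.float64(4.177611908337789))
30.5234375 (array([438.2, 272.2,   8.6]), np.float64(0.39475299118568474))
core 229.609375 False (array([ 492.8, -226.3,   22.5]), np.float64(0.5643357143174157)) (array([ 492.9, -226.3,   23. ]), np.float64(0.25372680113895363))
core 134.8359375 True (array([ 490.8, -223.9,   17.2]), np.float64(0.7698489380776137)) (array([ 490.6, -223.7,   17.7]), np.float64(0.6583227659496307))
```

Emit:
{"method": "play_rows", "body": {"increments": [[[0,0.003,0.02,-0.002,-0.003,0.0045,1],[0,0,0.03,0,0,0,1],[0,0,0.03,0,0,0,1],[0,0,0,0,0,0,1]]]}}

```text
clock: 32.58
ee_pos: [442.1, 269.6, 68.5]
ee_rot: [1.0, -0.004, 0.003, -0.001]
ft_force: [0.2, -0.1, -0.3]
grip_width: 0.997
```

```bash
python3 go.py 437.8 272 17.5
```

```text
clock 32.58 pos [442.1 269.6  68.5] q [-0.32  0.46 -0.43  2.04  0.3   0.69 -2.52] d_tool mm [-4.6 -2.3 51. ] d_tool after squaring [-4.3 -2.4 51. ] rot [-0.0022 -0.0065 -0.0081] F [ 0.2 -0.1 -0.3] grip 87.7
```

Emit:
{"method": "play_rows", "body": {"increments": [[[-0.0045,-0.0025,0.01,-0.002,-0.0065,-0.008,1],[0,0,0.014,0,0,0,1],[0,0,0.014,0,0,0,1],[0,0,0.01,0,0,0,1],[0,0,0,0,0,0,1]]]}}

```text
clock: 33.2
ee_pos: [439.0, 272.6, 19.2]
ee_rot: [1.0, -0.0, 0.001, -0.001]
ft_force: [-0.2, 0.1, 0.4]
grip_width: 1.002
```

```bash
python3 go.py 437.8 272 17.5
```

```text
clock 33.20 pos [439.  272.6  19.2] q [-0.36  0.55 -0.39  2.06  0.36  0.6  -2.57] d_tool mm [-1.2  0.6  1.7] d_tool after squaring [-1.2  0.6  1.7] rot [-0.0017 -0.0024 -0.0008] F [-0.2  0.1  0.4] grip 88.2
```

Emit:
{"method": "play_rows", "body": {"increments": [[[-0.001,0.0005,0.0015,-0.0015,-0.002,-0.001,0],[0,0,0,0,0,0,0],[0,0,0,0,0,0,0],[0,0,0,0,0,0,0],[0,0,0,0,0,0,0],[0,0,0,0,0,0,0],[0,0,0,0,0,0,0],[0,0,0,0,0,0,0],[0,0,0,0,0,0,0],[0,0,0,0,0,0,0]]]}}

```text
clock: 34.45
ee_pos: [438.8, 272.6, 18.7]
ee_rot: [1.0, 0.0, 0.001, -0.001]
ft_force: [-0.5, 0.5, -0.2]
grip_width: 0.333
```

```bash
python3 go.py 437.8 272 17.5
```

```text
clock 34.45 pos [438.8 272.6  18.7] q [-0.36  0.55 -0.39  2.06  0.36  0.6  -2.58] d_tool mm [-1.   0.6  1.2] d_tool after squaring [-1.   0.6  1.2] rot [-0.0012 -0.0023  0.0002] F [-0.5  0.5 -0.2] grip 29.3
```

Emit:
{"method": "play_rows", "body": {"increments": [[[0,0,-0.02,0,0,0,0],[0,0,-0.04,0,0,0,0],[0,0,-0.05,0,0,0,0],[0.005,0.01,-0.05,0,0,0,0],[0.006,0.04,-0.01,0,0,0,0],[0.006,0.048,0,0,0,0,0],[0.006,0.048,0,0,0,0,0],[0.006,0.048,0,0,0,0,0],[0.006,0.048,0,0,0,0,0],[0.006,0.048,0,0,0,0,0],[0.006,0.048,0,0,0,0,0],[0,0,0,0,0,0,0]]]}}

```text
clock: 35.95
ee_pos: [486.2, -75.8, 193.8]
ee_rot: [1.0, 0.002, 0.001, -0.0]
ft_force: [0.5, 0.6, 0.5]
grip_width: 0.333
```

```bash
python3 go.py 493.8 -226 190
```

```text
clock 35.95 pos [486.2 -75.8 193.8] q [ 0.3   0.23 -0.32  2.    0.09  0.93 -1.62] d_tool mm [  7.1 150.2   3.8] d_tool after squaring [  7.6 150.2   3.8] rot [-0.0001 -0.0022  0.0031] F [0.5 0.6 0.5] grip 29.3
```

Emit:
{"method": "play_rows", "body": {"increments": [[[0.002,0.035,0,0,-0.002,0.003,0],[0.002,0.04,0,0,0,0,0],[0.002,0.04,0,0,0,0,0],[0.001,0.034,0,0,0,0,0],[0,0,0,0,0,0,0],[0,0,0,0,0,0,0]]]}}

```text
clock: 36.7
ee_pos: [494.1, -222.1, 192.7]
ee_rot: [1.0, 0.004, -0.001, -0.002]
ft_force: [-0.7, 0.5, 0.2]
grip_width: 0.337
```

```bash
python3 go.py 493.8 -226 155
```

```text
clock 36.70 pos [ 494.1 -222.1  192.7] q [ 0.5   0.3  -0.23  1.89  0.08  0.96 -1.33] d_tool mm [-0.3  4.  37.7] d_tool after squaring [-0.3  3.9 37.7] rot [-0.0037  0.0011  0.008 ] F [-0.7  0.5  0.2] grip 29.7
```

Emit:
{"method": "play_rows", "body": {"increments": [[[0,0.004,0.01,-0.0035,0.001,0.008,0],[0,0,0.014,0,0,0,0],[0,0,0.008,0,0,0,0],[0,0,0,0,0,0,0]]]}}

```text
clock: 37.2
ee_pos: [494.0, -222.4, 157.7]
ee_rot: [1.0, 0.002, -0.001, -0.001]
ft_force: [-0.7, 0.1, -1.0]
grip_width: 0.332
```

```bash
python3 go.py 493.8 -226 131.7; python3 - <<'E'
from bench import viewer
import cv2,numpy as np
b=viewer.camera("scene");a=viewer.camera("top");cv2.imwrite("pics/s14.png",b[:,:,::-1]);cv2.imwrite("pics/t14.png",a[:,:,::-1])
cv2.imwrite("pics/g14.png",np.hstack([cv2.resize(b[85:145,282:342,::-1],(400,400),interpolation=cv2.INTER_CUBIC),cv2.resize(a[160:220,360:420,::-1],(400,400),interpolation=cv2.INTER_CUBIC)]))
E
```

```text
clock 37.20 pos [ 494.  -222.4  157.7] q [ 0.49  0.35 -0.22  1.93  0.1   0.88 -1.35] d_tool mm [-0.1  3.7 25.9] d_tool after squaring [-0.2  3.6 26. ] rot [-0.0016  0.0016  0.0048] F [-0.7  0.1 -1. ] grip 29.3
```

View pics/g14.png

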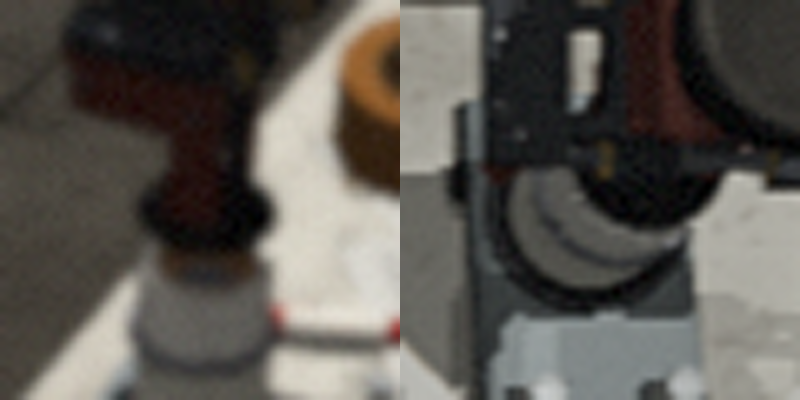

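The cap is held level above the roll. I'll correct y, then descend slowly.

Emit:
{"method": "play_rows", "body": {"increments": [[[0,0.0035,0.004,-0.0015,0.0015,0.005,0],[0,0,0.004,0,0,0,0],[0,0,0.002,0,0,0,0],[0,0,0,0,0,0,0]]]}}

```text
clock: 37.8
ee_pos: [495.0, -227.0, 148.6]
ee_rot: [1.0, -0.001, 0.001, 0.001]
ft_force: [-0.7, 0.5, -0.8]
grip_width: 0.34
```

```bash
python3 go.py 493.8 -226 131.7
```

```text
clock 37.80 pos [ 495.  -227.   148.6] q [ 0.49  0.36 -0.22  1.93  0.1   0.86 -1.35] d_tool mm [-1.3 -1.  16.9] d_tool after squaring [-1.2 -1.  16.9] rot [ 0.0013 -0.0028 -0.0014] F [-0.7  0.5 -0.8] grip 29.9
```

Emit:
{"method": "play_rows", "body": {"increments": [[[-0.0012,-0.001,0.003,0.0013,-0.0028,-0.0014,0],[0,0,0.003,0,0,0,0],[0,0,0.003,0,0,0,0],[0,0,0,0,0,0,0]]]}}

```text
clock: 38.3
ee_pos: [493.8, -225.8, 139.0]
ee_rot: [1.0, 0.0, -0.0, -0.0]
ft_force: [-0.2, 0.1, -0.3]
grip_width: 0.333
```

```bash
python3 go.py 493.8 -226 131.7
```

```text
clock 38.30 pos [ 493.8 -225.8  139. ] q [ 0.49  0.37 -0.22  1.94  0.11  0.84 -1.35] d_tool mm [0.  0.2 7.3] d_tool after squaring [0.  0.2 7.3] rot [-0.0002  0.0001  0.0002] F [-0.2  0.1 -0.3] grip 29.3
```

Emit:
{"method": "play_rows", "body": {"increments": [[[0,0,0.003,0,0,0,0],[0,0,0.002,0,0,0,0],[0,0,0,0,0,0,0]]]}}

```text
clock: 38.67
ee_pos: [493.8, -225.8, 133.7]
ee_rot: [1.0, 0.0, 0.0, -0.0]
ft_force: [0.3, -0.0, -0.9]
grip_width: 0.334
```

Emit:
{"method": "play_rows", "body": {"increments": [[[0,0,0.0015,0,0,0,0],[0,0,0.0015,0,0,0,0],[0,0,0,0,0,0,0]]]}}

```text
clock: 39.05
ee_pos: [494.7, -226.0, 132.0]
ee_rot: [1.0, 0.0, 0.001, 0.0]
ft_force: [0.2, -0.1, -0.9]
grip_width: 0.337
```

```bash
python3 go.py 493.8 -226 131.7
```

```text
clock 39.05 pos [ 494.7 -226.   132. ] q [ 0.49  0.38 -0.22  1.94  0.11  0.83 -1.36] d_tool mm [-0.9 -0.   0.3] d_tool after squaring [-0.9 -0.   0.3] rot [ 0.0006 -0.0017  0.0002] F [ 0.2 -0.1 -0.9] grip 29.6
```

Emit:
{"method": "play_rows", "body": {"increments": [[[-0.0007,0,0.001,0,0,0,0],[0,0,0,0,0,0,0],[0,0,0,0,0,0,0.8],[0,0,0,0,0,0,0.8],[0,0,0,0,0,0,0.8],[0,0,0,0,0,0,0.8],[0,0,0,0,0,0,0.8],[0,0,-0.02,0,0,0,0.8],[0,0,-0.03,0,0,0,1],[0,0,-0.04,0,0,0,1]]]}}

```text
clock: 40.3
ee_pos: [491.8, -225.2, 220.0]
ee_rot: [1.0, 0.0, -0.002, -0.001]
ft_force: [1.4, -0.1, 0.3]
grip_width: 0.978
```

Emit:
{"method": "play_rows", "body": {"increments": [[[0,-0.03,-0.01,0,0,0,1],[0,-0.05,0,0,0,0,1],[0,-0.05,0,0,0,0,1],[0,-0.05,0,0,0,0,1],[0,-0.05,0,0,0,0,1],[0,-0.05,0,0,0,0,1],[0,0,0,0,0,0,1]]]}}

```text
clock: 41.18
ee_pos: [494.8, 61.8, 235.0]
ee_rot: [1.0, -0.001, 0.003, 0.0]
ft_force: [0.8, -0.4, 0.0]
grip_width: 1.003
```

```bash
python3 - <<'E'
from bench import viewer
import cv2,numpy as np
b=viewer.camera("scene");a=viewer.camera("top");cv2.imwrite("pics/s15.png",b[:,:,::-1]);cv2.imwrite("pics/t15.png",a[:,:,::-1])
cv2.imwrite("pics/g15.png",np.hstack([cv2.resize(b[90:170,272:352,::-1],(400,400),interpolation=cv2.INTER_CUBIC),cv2.resize(a[150:230,350:430,::-1],(400,400),interpolation=cv2.INTER_CUBIC)]))
from h import *
np.set_printoptions(precision=1,suppress=True)
ct=viewer.calibration("top");cs=viewer.calibration("scene")
for im,cal,c,n in((b,cs,(310,118),"S"),(a,ct,(397,182),"T")):
    for th,z,w in((70,127,"flange dark"),(120,153,"grip top bright")):
        m,o=blob(im,c,16,(lambda q:q[:,:,1]<th) if th==70 else (lambda q:q[:,:,1]>th))
        for A,h,cn in o[:3]: print(n,w,round(A),h,circ(plane(cal,cn,z)))
E
```

```text
S flange dark 298 False (array([ 507.9, -221. ,   40.9]), np.float64(10.047095420784594))
S grip top bright 213 False (array([ 213.5, -362.5,  291.6]), np.float64(12.313036087056732))
S grip top bright 39 False (array([ 498.6, -139.2,   14.7]), np.float64(4.359143339548712))
T flange dark 440 False (array([ 493.2, -223.9,   30.8]), np.float64(2.637043979494676))
T flange dark 49 True (array([ 499.6, -233.4,   10.4]), np.float64(0.34136825821276534))
T grip top bright 427 False (array([ 494.5, -220.7,   43.1]), np.float64(10.106174374936446))
T grip top bright 33 False (array([ 493.9, -226.9,    8.3]), np.float64(0.34079421868977344))
```

View pics/g15.png

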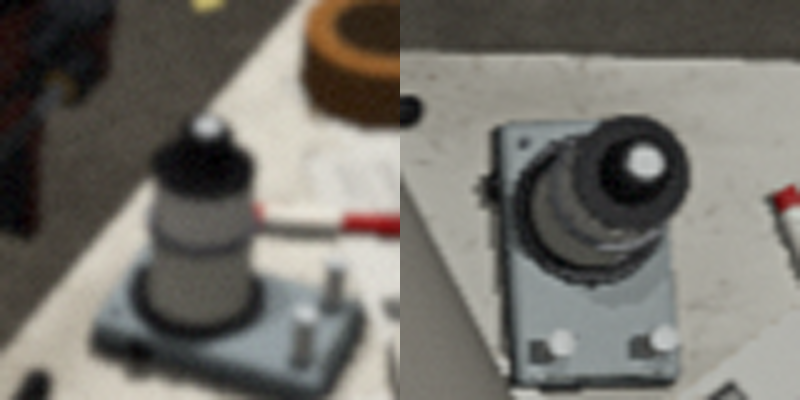

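The stack stands upright. The cap's top centre reads (493.9,-226.9), over the core axis at about (493,-226), and the cap landed at TCP z 132.0 against 131.7 for a seated flange.

```bash
python3 - <<'E'
from bench import env
s=env.get_state();print(s["clock"],s["ft_force"],s["joint_velocities"].round(3)); print(env.close_job())
E
```

```text
41.275 [-0.12981271  0.79635853  0.66908326] [ 0.026  0.     0.029  0.005  0.001 -0.     0.004]
the job is handed in; nothing more can be done
None
```

I stacked all four parts on the unwinder in the order asked: tall roll over the spindle, adapter hub up, wide-core roll over the hub, end cap plug down. I handed the job in at 41.3 s, with the gripper about 29 cm away and touching nothing. I did not touch the turquoise and yellow look-alikes.

- **Seating:** each part stopped within about 1 mm of its expected seated height, and the wrist force stayed within noise (about 2 N or less).
- **Last pictures:** both cameras show an upright stack with the flange level on the roll. The cap's top centre measured (493.9, -226.9), over the wide core's axis at about (493, -226).
- **Adapter regripped:** the jaws first closed at 32.6 mm instead of 34 mm and the tool rose 2 mm, so I reopened and gripped lower. The width still read about 33 mm, but the adapter held firmly and level.
- **Checks that disagreed:** the two cameras differed by about 3 mm in y for the adapter and cap before gripping, and I went between them. My final flange outline fits were poor (the scene one failed, the top one was distorted), so I relied on the cap's top centre and the landing height instead.
- **Small offset:** the adapter, wide roll and cap sit about 1.5 to 2 mm off the spindle axis, mostly in x, which is within the clearances.

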